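# Seat the washed tube block in the dry-block heater and switch it on

## Robot

A 7-joint arm with a two-finger parallel gripper is mounted at the origin on the work surface. World frame = base frame: x ahead of the robot, y to its left, z up, the work surface at z = 0. Lengths are in m, angles in rad, forces in N, time in s.
With the tool pointing down it reaches from about 0.4 to 0.875 m from the base axis. Payload 19.3 kg.
Tool frame: the origin (TCP) lies midway between the tips of the shut fingers; the grasp point (between the pads) lies 19 mm behind it (bot.grip_point_offset is the distance from the TCP to the grasp point, in m); z points along the fingers, y is the direction in which the jaws open and shut (so a half turn about z gives the same grasp; the last joint's range is limited). The gripper opens to 85 mm and grips with 20 to 120 N. Pads are 22 mm wide; open, the fingers measure 114 mm over their backs; the gripper's body (76 mm by 85 mm) begins 54 mm behind the grasp point. The pads swing forward as they close: fully open they stand 13 mm farther back than shut.
Start: joints at [-1.251, 0.521, -0.036, 1.599, 0.021, 1.021, -0.113], TCP at [0.238, 0.578, 0.231] pointing down, gripper open.
Joint ranges: [-2.91, 2.91], [-0.3, 2.13], [-1.5, 1.42], [0.17, 2.43], [-1.26, 4.41], [0.16, 1.93], [-2.52, 2.52]. Speed limits (rad/s): [1.89, 1.89, 2.39, 2.39, 3.01, 3.01, 3.01].

## Interface

Orientations are given as [roll, pitch, yaw] about the fixed x, y, z axes, in that order (R = Rz(yaw) Ry(pitch) Rx(roll)).
In Python, from workcell import bot, viewer, workorder gives the robot as it stands.
- The arm moves only by the tool move_arm, never from a script. Its argument "plan" is a list of rows, each a list of 6 numbers: the shift along the tool's x, y, z scaled (see below), then the turn, a rotation vector about the tool's x, y, z scaled (see below). A call has 1 to 5 rows; each row shifts and turns the commanded pose from where the row before left it, along the tool's axes as they then stand; what a row does not reach is not made up. The controller multiplies each number of a shift by 0.025 m and each number of a turn by pi rad. A row lasts 1/10 s, in which the tool goes at most 50 mm and 8.59 degrees, less where a joint would pass 70% of its speed; a pose out of reach is approached as far as the arm can. A call with a number of a shift or a turn outside -1 to 1 is refused whole. A call with a gripper value outside its range is refused whole. "claw" is the closure, from -1 (fully open) to 1 (shut), so that 0 is half open, set as the call begins (left out, the last holds). The fingers move at their own pace and stop on an object; "force" is the grip in N (left out, the last holds). Time passes only in rows, so rows that do not move let the fingers close. It gives the time, the measured TCP pose, the force and the opening at its end, in the units of the state.
- bot.observe(): the state, without advancing time (a new reading comes with each control period).
- viewer.grab_frame(name): name is "scene" or "top" or "wrist"; returns the picture (420x560x3 uint8, red, green, blue); there is no depth.
- viewer.camera_info(name): a dict with "K" (3x3 intrinsics, pixels), "R" (3x3) and "t" (3): a world point X has camera coordinates R X + t. Camera axes: x right, y down, z forward; pixel columns grow to the right and rows downward; lengths in m; the calibration is good to about 2 mm. A picture is of the moment at which its call begins: read the wrist's pose just before it. camera_info takes no time and is no camera call; for the wrist camera it gives the pose at the moment of the call.
- workorder.job_done(): hands the job in, once; it reports no verdict.
The state is a dict: "clock": time; "qpos": joint angles; "qd": joint speeds; "joint_efforts": joint torques, N m; "position": TCP position; "tool_rot": TCP orientation; "force": force on the tool from outside, world axes, zero at the start; "moment": the same for the moment, N m; "grip_width": finger opening in m.
Only numpy, scipy, OpenCV 4.12 (cv2) and the standard library are available. Lean on these libraries where they do the work, as an engineer would, in place of code of your own. Each camera call takes 0.05 s, during which the arm holds its last target.

## Task

The washed aluminium tube block has been left standing on one end on the drying mat. Turn it tube holes up and lower it into the empty well of the dry-block heater, beside the block already there, until it sits fully home; do not let it drop or fall over on the way, and let go of it. Then switch the heater on by pressing down the raised end of its rocker switch, and leave the tube rack, the reagent bottle and the plate stack where they are.

Things in the scene. Friction and masses are not known exactly. Their poses are not given: they have to be found in the camera images.
- block_center (a point): Centre of the loose tube block: a plain aluminium block 64 x 46 x 60 mm (its own x, y, z), about 0.4 kg, with six 15 mm blind tube holes in its top face (+z) and a 3 mm bevel round the edge of its foot (-z). It starts on one of its 46 x 60 mm ends on the mat, 64 mm tall, tube holes facing sideways; only its 46 mm width (y) and its z axis are then level.
- heater: Dry-block heater: fixed ivory bench unit 260 x 230 mm (x, y), z up, with a sloping control panel on its -x side and a flat deck 90 mm above the bench, with two wells side by side (along y) in a metal plate. The -y well already holds a like-sized block that stays in; the +y well is empty. Origin at the centre of its underside.
- well (a point): Centre of the empty well's flat floor, same axes as the heater. The well is 67 x 49 mm (x, y) and 40 mm deep, square-edged; its floor is 50 mm above the bench. A block fully home sticks out 20 mm, its centre 30 mm above this point; either way round fits. The block in the other well, 55 mm away towards -y, also sticks out 20 mm: just 9 mm is free between the two, no room for a finger on that side.
- switch_seat (a point): Point on the heater's deck (90 mm above the bench) right under the pivot of the black rocker switch; same axes as the heater, 117 mm from the empty well's centre towards -y and 8 mm towards -x. The rocker is 37 mm long (x) and 23 mm wide, in a 3 mm high bezel. When off, its -x end stands raised, the edge 17 mm from the pivot and 12 mm above the deck; pressed fully down, that edge is about 6 mm above the deck.
- rocker (a joint): Tilt of the rocker switch in rad: 0 off (-x end up), 0.36 fully on (-x end down). It stays where it is left and gives way to about 2 to 3 N at its raised end; press at or just outside that edge, as anything laid across the pivot blocks it half-way.
- mat: Flat grey ribbed drying mat, 240 x 240 mm and 5 mm thick, fixed to the bench; origin at the centre of its underside. The block stands on it.
- tube_rack: Bystander: white rack of capped tubes, 90 x 240 mm, 94 mm tall, beyond the work; origin at the centre of its underside.
- reagent_bottle: Bystander: white round bottle, 72 mm across, 150 mm tall; origin at the centre of its underside.
- plate_stack: Bystander: stack of three pale microplates, 86 x 128 mm, 43 mm tall; origin at the centre of its underside.
Mind the look-alikes: they are no part of the job. There is more than one size of the part that bears block_center; the job needs the smallest.

How it is judged:
By the outcome, as a careful person would: the job done as asked, in the order asked, and still so for the second after the job is handed in, with the robot touching nothing.
It also fails if it takes over 72 s, if anything falls off the work surface, if the arm or the gripper's body presses on something with over 40 N, if the wrist force passes 120 N, or if a joint passes its speed limit or range.

## Working session

There is one attempt and no reset: what is moved stays moved. The work goes in short steps, Python scripts to look and compute and a tool call to move; the robot and the scene stay as the last step left them, time stands still between calls to the robot, and variables do not carry over. Pictures are saved under pics/ and viewed, and the job is handed in when it is done.

Besides the shell and the picture viewer there is one more tool, called after "Emit:" by a JSON object that holds its "op" and its "data". move_arm: Moves the arm, as the interface text tells. Shifts and turns lie within -1 to 1; 1 stands for 0.025 m of shift or pi rad of turn. Its arguments: {"type":"object","properties":{"plan":{"type":"array","items":{"type":"array","items":{"type":"number"}}},"claw":{"type":"number"},"force":{"type":"number"}},"required":["plan"]}

```bash
ls; mkdir -p pics
python3 - <<'E'
from workcell import bot, viewer, workorder
import cv2
print(bot.observe(), bot.grip_point_offset)
for n in ("scene","top","wrist"):
    c=viewer.camera_info(n); print(n,c)
    im=viewer.grab_frame(n); cv2.imwrite(f"pics/a_{n}.png",im[:,:,::-1])
E
```

```text
pics
{'clock': 0.0, 'qpos': array([-1.25123601,  0.52197739, -0.03631273,  1.59998791,  0.02121366,
        1.02106487, -0.11280934]), 'qd': array([ 0.00110812,  0.00096281, -0.00059884, -0.00023715,  0.00044774,
       -0.00022974,  0.00062592]), 'joint_efforts': array([ 1.04663919e-03, -9.27122211e+01,  1.98080577e+00, -3.69934165e+01,
        1.79979176e-02,  8.37958069e-03, -3.90386458e-05]), 'position': array([0.23740344, 0.57781639, 0.23075591]), 'tool_rot': array([-3.14054449e+00,  9.23171288e-05,  2.75180713e+00]), 'force': array([-0.1200823 ,  0.38470811, -0.16676739]), 'moment': array([-0.02497718, -0.02836448, -0.03336302]), 'grip_width': 0.08543568415814154} 0.0187
scene {'K': array([[397.46791164,   0.        , 276.71136098],
       [  0.        , 397.46791164, 210.33976603],
       [  0.        ,   0.        ,   1.        ]]), 'R': array([[ 0.49916701,  0.86650529,  0.00093612],
       [ 0.74591479, -0.42914826, -0.50935539],
       [-0.4409574 ,  0.25495167, -0.86055576]]), 't': array([-0.29921142, -0.42430996,  1.51397235])}
top {'K': array([[427.73188685,   0.        , 280.03708279],
       [  0.        , 427.73188685, 204.13110833],
       [  0.        ,   0.        ,   1.        ]]), 'R': array([[ 0.01049007, -0.99992576, -0.00620021],
       [-0.98754054, -0.00938611, -0.15708463],
       [ 0.15701477,  0.00777079, -0.98756568]]), 't': array([-0.00626694,  0.63196907,  1.40034506])}
wrist {'K': array([[356.38392535,   0.        , 272.06820287],
       [  0.        , 356.38392535, 210.40964891],
       [  0.        ,   0.        ,   1.        ]]), 'R': array([[ 0.37986621,  0.9250406 , -0.0012418 ],
       [ 0.88087162, -0.36131778,  0.30580166],
       [ 0.28243026, -0.11725759, -0.95209443]]), 't': array([-0.62298771, -0.03878081,  0.3794835 ])}
```

View pics/a_scene.png

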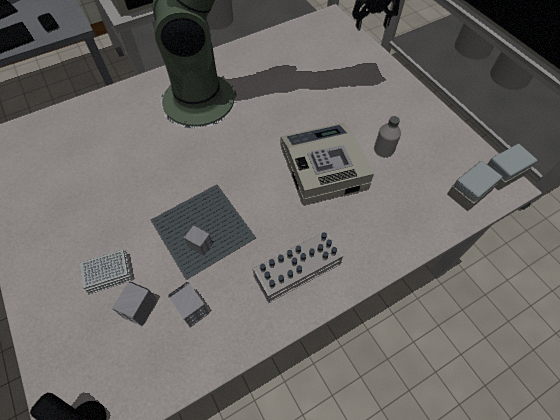

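View pics/a_top.png

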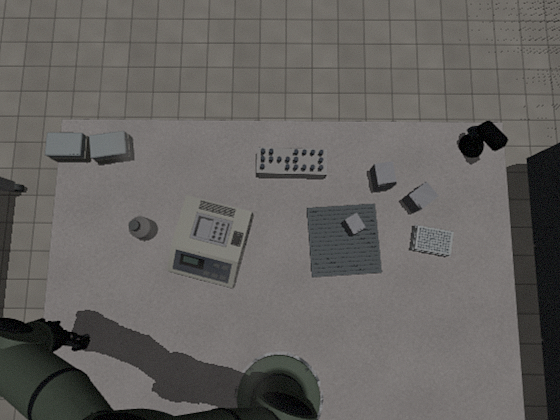

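View pics/a_wrist.png

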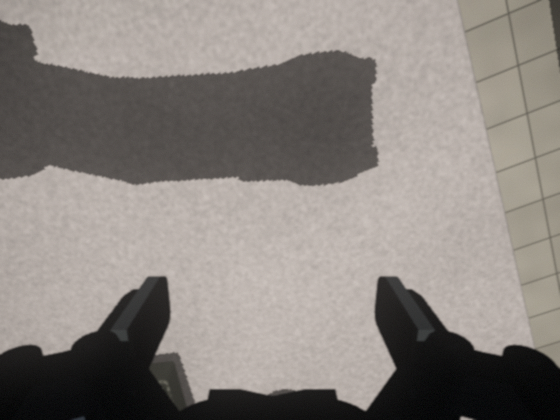

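Run:
```python
import cv2
t=cv2.imread("pics/a_top.png"); s=cv2.imread("pics/a_scene.png")
def c(im,x0,y0,w,h,f,n): cv2.imwrite(n,cv2.convertScaleAbs(cv2.resize(im[y0:y0+h,x0:x0+w],None,fx=f,fy=f,interpolation=cv2.INTER_CUBIC),alpha=1.6))
c(t,300,150,160,120,5,"pics/b1.png")
c(t,155,185,110,110,5,"pics/b2.png")
c(s,80,170,200,160,4,"pics/b3.png")
c(s,270,110,140,100,5,"pics/b4.png")
```

```text
(no output)
```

View pics/b1.png

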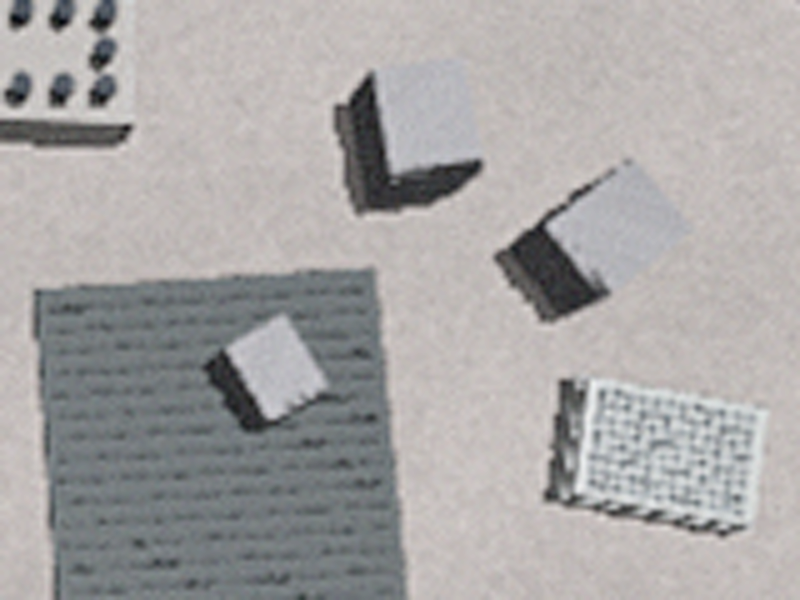

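View pics/b2.png

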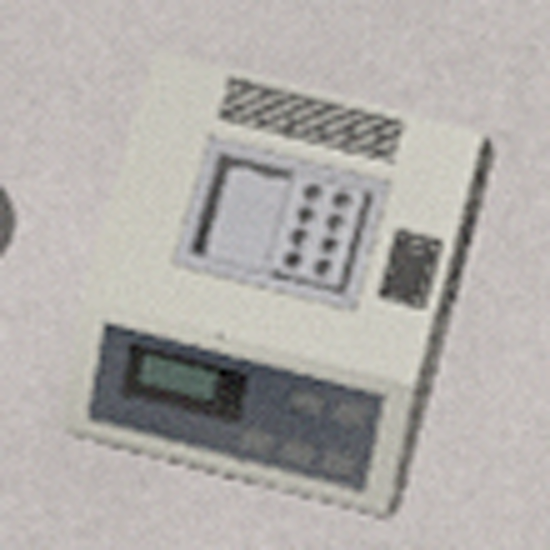

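View pics/b3.png

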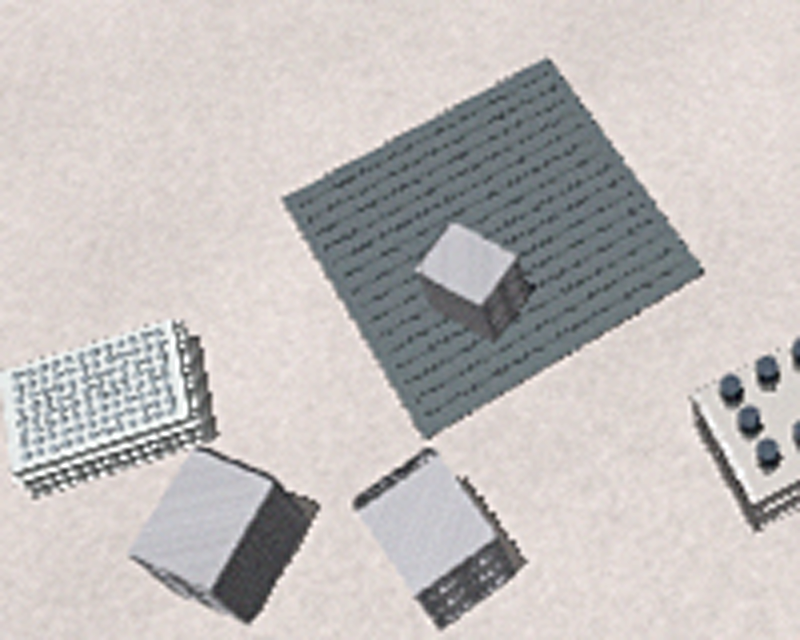

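View pics/b4.png

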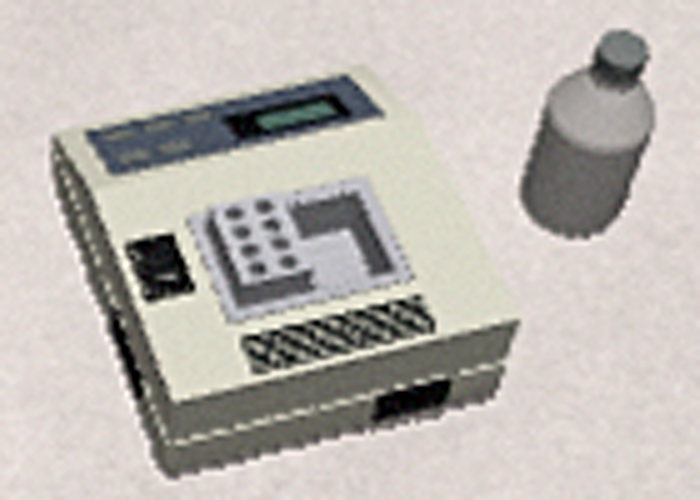

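```bash
cat > h.py <<'E'
from workcell import bot, viewer, workorder
import numpy as np, cv2
from scipy.spatial.transform import Rotation as Rot
def cam(n):
    c=viewer.camera_info(n); return np.array(c["K"]),np.array(c["R"]),np.array(c["t"])
def px2w(c,uv,z):
    K,R,t=c; uv=np.atleast_2d(uv).astype(float)
    d=(np.linalg.inv(K)@np.c_[uv,np.ones(len(uv))].T).T@R; C=-R.T@t
    return C+d*((z-C[2])/d[:,2])[:,None]
def w2px(c,X):
    K,R,t=c; p=(K@(R@np.atleast_2d(X).T+t[:,None])).T; return p[:,:2]/p[:,2:]
def R_of(rpy): return Rot.from_euler('xyz',rpy)
def go(pos,rpy,cur=None,n=None):
    """rows from the current pose to target; shift and rot evenly, in tool axes"""
    s=bot.observe(); p0,r0=(s["position"],R_of(s["tool_rot"])) if cur is None else (np.array(cur[0]),R_of(cur[1]))
    r1=R_of(rpy); rv=(r0.inv()*r1).as_rotvec(); d=np.array(pos)-p0
    k=n or int(np.ceil(max(np.linalg.norm(d)/.0245,np.linalg.norm(rv)/np.radians(8.4),1)))
    print("rows",k,"rv deg",np.degrees(rv).round(1), "d",d.round(4))
    for i in range(k):
        sh=(r0*Rot.from_rotvec(rv*i/k)).inv().apply(d/k)/.025
        print([float(v) for v in np.r_[sh.round(3),(rv/k/np.pi).round(4)]])
def st():
    s=bot.observe(); print(round(s["clock"],2),s["position"].round(4),s["tool_rot"].round(4),"F",s["force"].round(1),"w",round(s["grip_width"],4),"q",s["qpos"].round(2))
def snap(n,name,crop=None,f=1,a=1.5):
    c=cam(n); im=viewer.grab_frame(n)[:,:,::-1].copy(); cv2.imwrite(f"pics/{name}_raw.png",im)
    if crop: x,y,w,h=crop; im=im[y:y+h,x:x+w]
    im=cv2.resize(im,None,fx=f,fy=f,interpolation=cv2.INTER_CUBIC); cv2.imwrite(f"pics/{name}.png",cv2.convertScaleAbs(im,alpha=a))
    np.savez(f"pics/{name}.npz",K=c[0],R=c[1],t=c[2]); return c
def ld(name):
    z=np.load(f"pics/{name}.npz"); return z["K"],z["R"],z["t"]
E
python3 - <<'E'
from h import *
c=cam("top")
b=px2w(c,np.array([(224,350),(285,313),(330,385),(270,423)])/5+[300,150],.069)
print(b.round(3),b.mean(0).round(3)); e=np.diff(np.r_[b,b[:1]],axis=0)[:,:2]; print(np.linalg.norm(e,axis=1).round(3),np.degrees(np.arctan2(e[:,1],e[:,0])).round(1))
p=px2w(c,np.array([(213,135),(388,180),(355,305),(178,265)])/5+[155,185],.09)
print(p.round(3),p.mean(0).round(3)); e=np.diff(np.r_[p,p[:1]],axis=0)[:,:2]; print(np.linalg.norm(e,axis=1).round(3),np.degrees(np.arctan2(e[:,1],e[:,0])).round(1))
print("mat",px2w(c,np.array([(35,290),(375,268)])/5+[300,150],.005).round(3))
print("sw",px2w(c,np.array([(412,268)])/5+[155,185],.095).round(3))
w=cam("wrist"); C=-w[1].T@w[2]; s=bot.observe(); print("camC in tool",R_of(s["tool_rot"]).inv().apply(C-s["position"]), R_of(s["tool_rot"]).inv().apply(w[1][2]))
E
```

```text
[[ 0.578 -0.216  0.069]
 [ 0.603 -0.257  0.069]
 [ 0.555 -0.286  0.069]
 [ 0.529 -0.246  0.069]] [ 0.566 -0.251  0.069]
[0.048 0.056 0.048 0.057] [ -58.4 -148.9  122.5   31.6]
[[0.597 0.271 0.09 ]
 [0.568 0.155 0.09 ]
 [0.486 0.174 0.09 ]
 [0.511 0.29  0.09 ]] [0.541 0.222 0.09 ]
[0.12  0.084 0.119 0.088] [-103.9  166.8   77.9  -12.7]
mat [[ 0.626 -0.094  0.005]
 [ 0.644 -0.331  0.005]]
sw [[0.51  0.137 0.095]]
camC in tool [ 0.07923193 -0.00140303 -0.14162201] [-3.05755043e-01 -1.47775900e-04  9.52110200e-01]
```

Run:
```python
from h import *
go([.50,.20,.30],[np.pi,0,np.radians(77.2)],n=20)
```

```text
rows 20 rv deg [-0.   0.  80.5] d [ 0.2626 -0.3779  0.0692]
[-0.773, -0.5, -0.138, -0.0, 0.0, 0.0224]
[-0.806, -0.444, -0.138, -0.0, 0.0, 0.0224]
[-0.835, -0.386, -0.138, -0.0, 0.0, 0.0224]
[-0.86, -0.327, -0.138, -0.0, 0.0, 0.0224]
[-0.881, -0.266, -0.138, -0.0, 0.0, 0.0224]
[-0.898, -0.203, -0.138, -0.0, 0.0, 0.0224]
[-0.91, -0.14, -0.138, -0.0, 0.0, 0.0224]
[-0.917, -0.076, -0.138, -0.0, 0.0, 0.0224]
[-0.92, -0.011, -0.138, -0.0, 0.0, 0.0224]
[-0.919, 0.054, -0.138, -0.0, 0.0, 0.0224]
[-0.913, 0.118, -0.138, -0.0, 0.0, 0.0224]
[-0.902, 0.182, -0.138, -0.0, 0.0, 0.0224]
[-0.887, 0.244, -0.138, -0.0, 0.0, 0.0224]
[-0.868, 0.306, -0.138, -0.0, 0.0, 0.0224]
[-0.844, 0.366, -0.138, -0.0, 0.0, 0.0224]
[-0.816, 0.425, -0.138, -0.0, 0.0, 0.0224]
[-0.785, 0.481, -0.138, -0.0, 0.0, 0.0224]
[-0.749, 0.535, -0.138, -0.0, 0.0, 0.0224]
[-0.71, 0.586, -0.138, -0.0, 0.0, 0.0224]
[-0.667, 0.634, -0.138, -0.0, 0.0, 0.0224]
```

Emit:
{"op": "move_arm", "data": {"plan": [[-0.77,-0.5,-0.14,0,0,0.0224],[-0.81,-0.44,-0.14,0,0,0.0224],[-0.83,-0.39,-0.14,0,0,0.0224],[-0.86,-0.33,-0.14,0,0,0.0224],[-0.88,-0.27,-0.14,0,0,0.0224]]}}

```text
clock: 0.65
position: [0.3041, 0.4818, 0.2493]
tool_rot: [3.141, -0.0, 2.394]
force: [0.6, -0.2, 1.1]
grip_width: 0.0852
```

Emit:
{"op": "move_arm", "data": {"plan": [[-0.9,-0.2,-0.14,0,0,0.0224],[-0.91,-0.14,-0.14,0,0,0.0224],[-0.92,-0.08,-0.14,0,0,0.0224],[-0.92,-0.01,-0.14,0,0,0.0224],[-0.92,0.05,-0.14,0,0,0.0224]]}}

```text
clock: 1.15
position: [0.3695, 0.3872, 0.2666]
tool_rot: [3.142, -0.0, 2.042]
force: [0.7, -0.0, -0.6]
grip_width: 0.0854
```

Emit:
{"op": "move_arm", "data": {"plan": [[-0.91,0.12,-0.14,0,0,0.0224],[-0.9,0.18,-0.14,0,0,0.0224],[-0.89,0.24,-0.14,0,0,0.0224],[-0.87,0.31,-0.14,0,0,0.0224],[-0.84,0.37,-0.14,0,0,0.0224]]}}

```text
clock: 1.65
position: [0.435, 0.2927, 0.2841]
tool_rot: [3.142, -0.0, 1.69]
force: [0.5, 0.7, -0.0]
grip_width: 0.0857
```

Emit:
{"op": "move_arm", "data": {"plan": [[-0.82,0.43,-0.14,0,0,0.0224],[-0.78,0.48,-0.14,0,0,0.0224],[-0.75,0.54,-0.14,0,0,0.0224],[-0.71,0.59,-0.14,0,0,0.0224],[-0.67,0.63,-0.14,0,0,0.0224]]}}

```text
clock: 2.15
position: [0.5007, 0.198, 0.3016]
tool_rot: [3.142, 0.0, 1.339]
force: [0.2, -0.3, -0.1]
grip_width: 0.0853
```

Tracks very well.

Run:
```python
from h import *
st(); snap("wrist","c1"); st()
```

```text
2.15 [0.5007 0.198  0.3016] [3.1415 0.     1.3385] F [ 0.2 -0.3 -0.1] w 0.0853 q [-0.8   0.33  0.41  1.76 -0.15  1.08 -0.57]
2.2 [0.5026 0.1946 0.3022] [3.1398e+00 6.0000e-04 1.3302e+00] F [ 0.6 -5.3 -0.6] w 0.0852 q [-0.8   0.33  0.42  1.76 -0.15  1.08 -0.57]
```

View pics/c1.png

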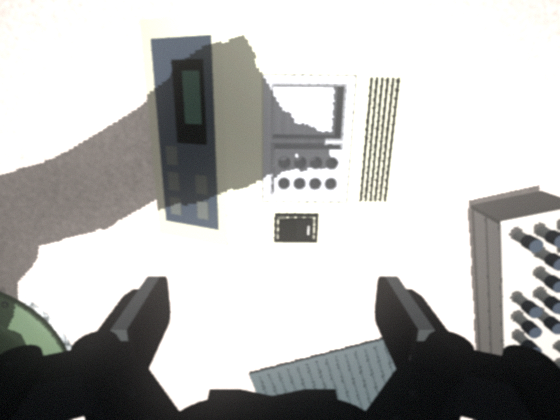

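Run:
```python
from h import *
snap("wrist","c2",(140,20,280,240),2.85,1.0); st()
im=cv2.imread("pics/c2_raw.png"); cv2.imwrite("pics/c2b.png",cv2.resize(im[60:260,250:370],None,fx=5,fy=5,interpolation=cv2.INTER_CUBIC)[:,:]) 
cv2.imwrite("pics/c2w.png",cv2.resize(im[60:180,240:400],None,fx=5,fy=5,interpolation=cv2.INTER_CUBIC))
cv2.imwrite("pics/c2s.png",cv2.resize(im[160:260,240:360],None,fx=6,fy=6,interpolation=cv2.INTER_CUBIC))
```

```text
2.25 [0.5017 0.1963 0.3019] [3.1402e+00 4.0000e-04 1.3354e+00] F [ 0.2 -0.1 -0. ] w 0.0853 q [-0.8   0.33  0.42  1.76 -0.15  1.08 -0.57]
```

View pics/c2w.png

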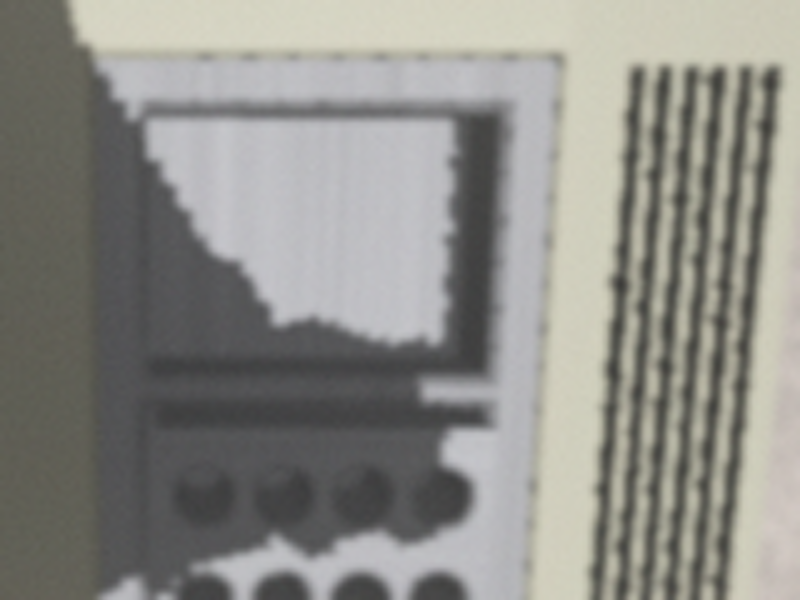

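View pics/c2s.png

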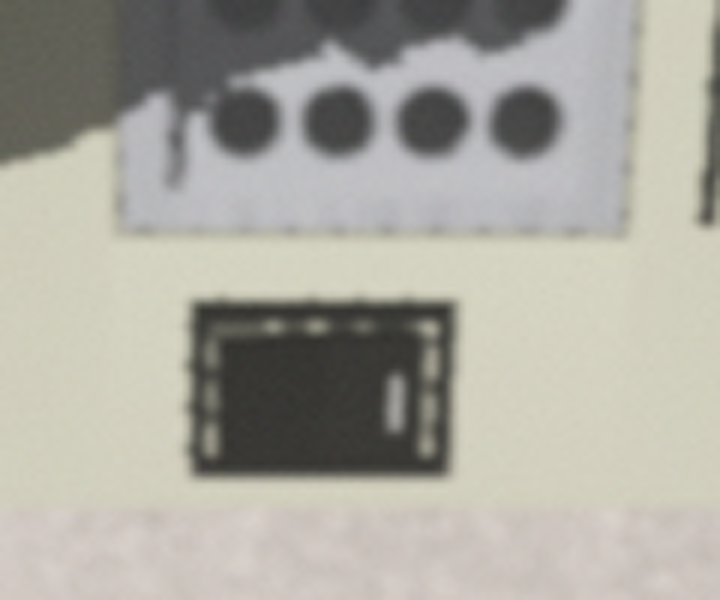

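Run:
```python
from h import *
c=ld("c2")
def rep(n,p):
    e=np.diff(np.r_[p,p[:1]],axis=0)[:,:2]
    print(n,p.mean(0).round(4),np.linalg.norm(e,axis=1).round(4),np.degrees(np.arctan2(e[:,1],e[:,0])).round(1)); return p.mean(0)
w=rep("well",px2w(c,np.array([(143,103),(513,103),(496,377),(143,375)])/5+[240,60],.09))
s=rep("sw",px2w(c,np.array([(193,302),(455,302),(450,474),(193,474)])/6+[240,160],.093))
d=s-w; print("sw-well",np.linalg.norm(d[:2]),np.degrees(np.arctan2(d[1],d[0])), "expect yaw", np.degrees(np.arctan2(d[1],d[0]))-np.degrees(np.arctan2(-.117,-.008)))
pl=px2w(c,np.array([(85,52),(563,58)])/5+[240,60],.09);pb=px2w(c,np.array([(628,235),(118,233)])/6+[240,160],.09)
rep("plate",np.r_[pl,pb])
# top cam switch/well check
ct=cam("top"); print(w2px(ct,np.array([w,s])))
```

```text
well [0.5477 0.2509 0.09  ] [0.0691 0.0503 0.069  0.0499] [ -13.8 -104.1  165.9   76.1]
sw [0.5116 0.1391 0.093 ] [0.0452 0.032  0.0455 0.032 ] [ -13.8 -103.2  166.2   76.2]
sw-well 0.11751524506534156 -107.88853144351951 expect yaw -13.976959630990848
plate [0.5405 0.2236 0.09  ] [0.0886 0.123  0.0878 0.1237] [ -14.4 -103.6  166.    76.8]
[[203.02804271 226.94122591]
 [236.79288162 238.24517555]]
```

Run:
```python
from h import *
go([.556,-.256,.25],[np.pi,0,np.radians(31.6)],n=20)
```

```text
rows 20 rv deg [ 0.1 -0.  44.9] d [ 0.0543 -0.4523 -0.0519]
[-0.854, 0.316, 0.105, 0.0, -0.0, 0.0125]
[-0.841, 0.35, 0.105, 0.0, -0.0, 0.0125]
[-0.827, 0.382, 0.105, 0.0, -0.0, 0.0125]
[-0.811, 0.414, 0.104, 0.0, -0.0, 0.0125]
[-0.794, 0.446, 0.104, 0.0, -0.0, 0.0125]
[-0.776, 0.477, 0.104, 0.0, -0.0, 0.0125]
[-0.757, 0.507, 0.104, 0.0, -0.0, 0.0125]
[-0.737, 0.536, 0.104, 0.0, -0.0, 0.0125]
[-0.715, 0.565, 0.104, 0.0, -0.0, 0.0125]
[-0.692, 0.592, 0.104, 0.0, -0.0, 0.0125]
[-0.669, 0.619, 0.104, 0.0, -0.0, 0.0125]
[-0.644, 0.645, 0.104, 0.0, -0.0, 0.0125]
[-0.618, 0.669, 0.104, 0.0, -0.0, 0.0125]
[-0.591, 0.693, 0.104, 0.0, -0.0, 0.0125]
[-0.564, 0.716, 0.104, 0.0, -0.0, 0.0125]
[-0.535, 0.737, 0.104, 0.0, -0.0, 0.0125]
[-0.506, 0.758, 0.104, 0.0, -0.0, 0.0125]
[-0.476, 0.777, 0.104, 0.0, -0.0, 0.0125]
[-0.445, 0.795, 0.104, 0.0, -0.0, 0.0125]
[-0.414, 0.812, 0.104, 0.0, -0.0, 0.0125]
```

Emit:
{"op": "move_arm", "data": {"plan": [[-0.85,0.32,0.1,0,0,0.0125],[-0.84,0.35,0.1,0,0,0.0125],[-0.83,0.38,0.1,0,0,0.0125],[-0.81,0.41,0.1,0,0,0.0125],[-0.79,0.45,0.1,0,0,0.0125]]}}

```text
clock: 2.75
position: [0.5143, 0.0847, 0.2887]
tool_rot: [3.142, -0.0, 1.144]
force: [0.6, 0.5, 0.2]
grip_width: 0.0852
```

Emit:
{"op": "move_arm", "data": {"plan": [[-0.78,0.48,0.1,0,0,0.0125],[-0.76,0.51,0.1,0,0,0.0125],[-0.74,0.54,0.1,0,0,0.0125],[-0.72,0.57,0.1,0,0,0.0125],[-0.69,0.59,0.1,0,0,0.0125]]}}

```text
clock: 3.25
position: [0.5288, -0.0287, 0.2762]
tool_rot: [3.141, -0.0, 0.948]
force: [0.1, -0.4, 0.3]
grip_width: 0.0856
```

Emit:
{"op": "move_arm", "data": {"plan": [[-0.67,0.62,0.1,0,0,0.0125],[-0.64,0.65,0.1,0,0,0.0125],[-0.62,0.67,0.1,0,0,0.0125],[-0.59,0.69,0.1,0,0,0.0125],[-0.56,0.72,0.1,0,0,0.0125]]}}

```text
clock: 3.75
position: [0.5432, -0.1416, 0.2636]
tool_rot: [3.142, 0.0, 0.752]
force: [-0.2, 0.6, -0.3]
grip_width: 0.0854
```

Emit:
{"op": "move_arm", "data": {"plan": [[-0.54,0.74,0.1,0,0,0.0125],[-0.51,0.76,0.1,0,0,0.0125],[-0.48,0.78,0.1,0,0,0.0125],[-0.45,0.8,0.1,0,0,0.0125],[-0.41,0.81,0.1,0,0,0.0125]]}}

```text
clock: 4.25
position: [0.5573, -0.2551, 0.2511]
tool_rot: [3.142, 0.0, 0.555]
force: [-0.1, 0.3, 0.4]
grip_width: 0.0853
```

Run:
```python
from h import *
viewer.grab_frame("wrist"); st(); snap("wrist","d1",a=1.0); st()
```

```text
4.3 [ 0.5568 -0.2587  0.2509] [3.140e+00 1.500e-03 5.497e-01] F [-4.  -2.4 -2.1] w 0.0855 q [-0.09  0.56  0.65  1.63 -0.37  1.07 -0.35]
4.35 [ 0.5567 -0.2571  0.2509] [3.1406e+00 1.6000e-03 5.5240e-01] F [ 0.4 -0.8 -0.9] w 0.0854 q [-0.09  0.56  0.65  1.64 -0.37  1.07 -0.35]
```

View pics/d1.png

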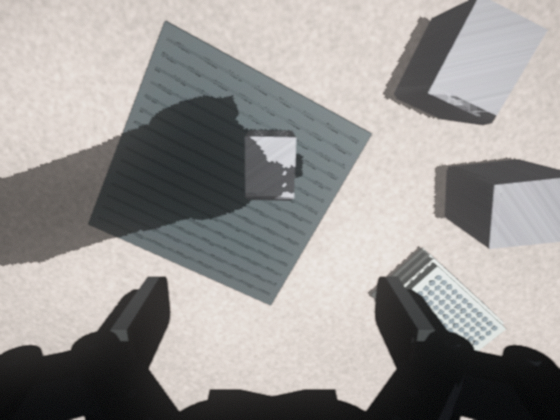

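Run:
```python
import cv2
im=cv2.imread("pics/d1_raw.png"); cv2.imwrite("pics/d1z.png",cv2.convertScaleAbs(cv2.resize(im[115:215,225:320],None,fx=6,fy=6,interpolation=cv2.INTER_CUBIC),alpha=1.3))
```

```text
(no output)
```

View pics/d1z.png

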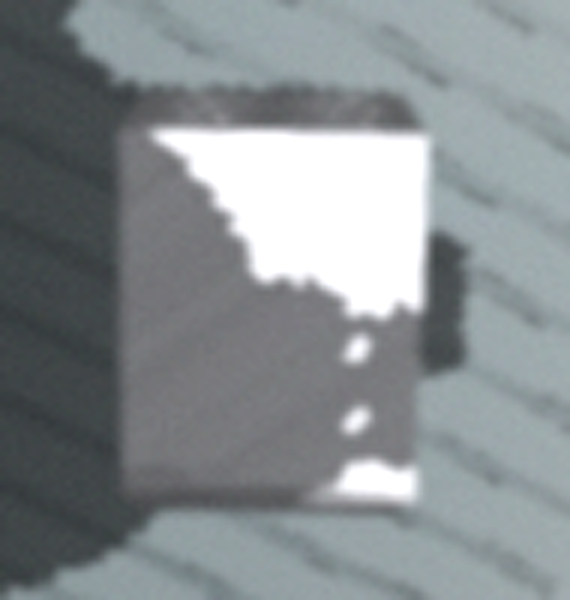

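Run:
```python
from h import *
im=cv2.imread("pics/a_scene.png"); cv2.imwrite("pics/sz.png",cv2.convertScaleAbs(cv2.resize(im[215:260,175:225],None,fx=12,fy=12,interpolation=cv2.INTER_CUBIC),alpha=2))
c=ld("d1")
p=px2w(c,np.array([(120,128),(430,130),(418,502),(125,498)])/6+[225,115],.069)
e=np.diff(np.r_[p,p[:1]],axis=0)[:,:2]
print(p.round(4),p.mean(0).round(4),np.linalg.norm(e,axis=1).round(4),np.degrees(np.arctan2(e[:,1],e[:,0])).round(1))
```

```text
[[ 0.58   -0.2165  0.069 ]
 [ 0.6039 -0.256   0.069 ]
 [ 0.5544 -0.2856  0.069 ]
 [ 0.5309 -0.246   0.069 ]] [ 0.5673 -0.251   0.069 ] [0.0462 0.0577 0.0461 0.0573] [ -58.9 -149.1  120.7   30.9]
```

View pics/sz.png

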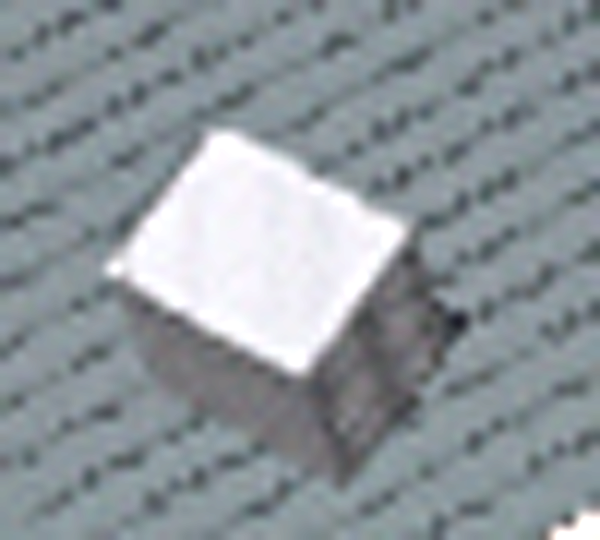

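```bash
cat >> h.py <<'E'
def lean(az,th):
    """tool x heading az (deg), back vector leaning th deg toward heading; returns rpy"""
    a=np.radians(az);t=np.radians(th);h=np.array([np.cos(a),np.sin(a),0]);u=np.array([0,0,1.])
    x=h*np.cos(t)-u*np.sin(t); z=-h*np.sin(t)-u*np.cos(t)
    return Rot.from_matrix(np.c_[x,np.cross(z,x),z]).as_euler('xyz'), z, h
E
python3 - <<'E'
from h import *
r,z,h=lean(31.1,30)
P=np.array([.566,-.2518,.040])+.005*h
T=P+.021*z; pre=T-.10*z
print(T,pre,r)
go(pre,r,n=6)
print(); go(T,r,cur=(pre,r),n=5)
E
```

```text
[ 0.56129053 -0.25464093  0.02181347] [ 0.60410389 -0.22881427  0.10841601] [3.14159265 0.52359878 0.5427974 ]
rows 6 rv deg [  0.2 -29.9   0.5] d [ 0.0474  0.0282 -0.1425]
[0.369, 0.005, 0.949, 0.0002, -0.0277, 0.0005]
[0.45, 0.005, 0.914, 0.0002, -0.0277, 0.0005]
[0.528, 0.004, 0.871, 0.0002, -0.0277, 0.0005]
[0.602, 0.004, 0.822, 0.0002, -0.0277, 0.0005]
[0.671, 0.003, 0.766, 0.0002, -0.0277, 0.0005]
[0.735, 0.003, 0.705, 0.0002, -0.0277, 0.0005]

rows 5 rv deg [0. 0. 0.] d [-0.0428 -0.0258 -0.0866]
[-0.0, -0.0, 0.8, 0.0, 0.0, 0.0]
[-0.0, -0.0, 0.8, 0.0, 0.0, 0.0]
[-0.0, -0.0, 0.8, 0.0, 0.0, 0.0]
[-0.0, -0.0, 0.8, 0.0, 0.0, 0.0]
[-0.0, -0.0, 0.8, 0.0, 0.0, 0.0]
```

Emit:
{"op": "move_arm", "data": {"plan": [[0.37,0,0.95,0,-0.0277,0.0005],[0.45,0,0.91,0,-0.0277,0.0005],[0.53,0,0.87,0,-0.0277,0.0005],[0.6,0,0.82,0,-0.0277,0.0005],[0.67,0,0.77,0,-0.0277,0.0005]]}}

```text
clock: 4.85
position: [0.5973, -0.2287, 0.132]
tool_rot: [3.139, 0.438, 0.55]
force: [0.8, -1.3, 0.9]
grip_width: 0.0855
```

Emit:
{"op": "move_arm", "data": {"plan": [[0.74,0,0.7,0,-0.0277,0.0005],[0,0,0,0,0,0],[0,0,0,0,0,0]]}}

```text
clock: 5.15
position: [0.6047, -0.224, 0.108]
tool_rot: [3.139, 0.524, 0.549]
force: [-0.0, -0.7, 1.0]
grip_width: 0.0853
```

Run:
```python
from h import *
snap("wrist","e1",a=1.0); st()
```

```text
5.2 [ 0.6048 -0.2247  0.1096] [3.1379 0.5219 0.547 ] F [ 0.2 -0.1  1. ] w 0.0853 q [-0.24  1.04  0.7   1.33 -0.22  1.3  -0.64]
```

View pics/e1.png

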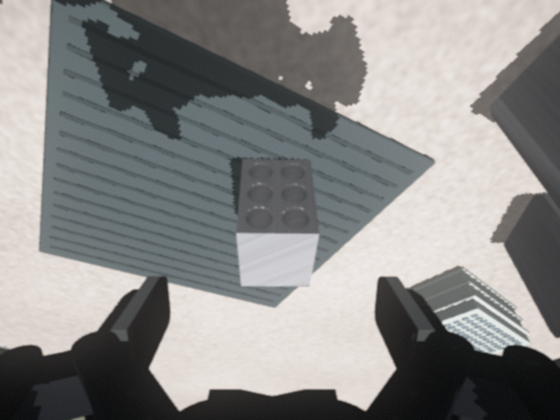

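Run:
```python
from h import *
r,z,h=lean(31.1,30)
# refine yaw/position from the picture: top face edge
c=ld("e1")
p=px2w(c,[(236,233),(319,233),(311,286),(241,286)],.069); print(p.round(4),p.mean(0).round(4))
go(np.array([.5613,-.2546,.0218]),r,n=5)
```

```text
[[ 0.5809 -0.2158  0.069 ]
 [ 0.6047 -0.2548  0.069 ]
 [ 0.5563 -0.2847  0.069 ]
 [ 0.5319 -0.2447  0.069 ]] [ 0.5684 -0.25    0.069 ]
rows 5 rv deg [ 0.3 -0.1  0.2] d [-0.0435 -0.0299 -0.0878]
[-0.015, 0.02, 0.819, 0.0004, -0.0001, 0.0002]
[-0.015, 0.021, 0.819, 0.0004, -0.0001, 0.0002]
[-0.015, 0.022, 0.819, 0.0004, -0.0001, 0.0002]
[-0.014, 0.023, 0.819, 0.0004, -0.0001, 0.0002]
[-0.014, 0.024, 0.819, 0.0004, -0.0001, 0.0002]
```

Emit:
{"op": "move_arm", "data": {"plan": [[0,0.02,0.82,0.0004,0,0],[0,0.02,0.82,0.0004,0,0],[0,0.02,0.82,0.0004,0,0],[0,0.02,0.82,0.0004,0,0],[0,0.02,0.82,0.0004,0,0]]}}

```text
clock: 5.7
position: [0.5628, -0.2538, 0.0218]
tool_rot: [-3.14, 0.519, 0.546]
force: [0.7, -0.3, -0.3]
grip_width: 0.0855
```

Emit:
{"op": "move_arm", "data": {"plan": [[0,0,0,0,0,0],[0,0,0,0,0,0]]}}

```text
clock: 5.9
position: [0.5634, -0.2531, 0.022]
tool_rot: [-3.14, 0.52, 0.547]
force: [0.2, 0.6, -0.3]
grip_width: 0.0854
```

Run:
```python
from h import *
snap("wrist","f1",a=1.0); st()
```

```text
5.95 [ 0.5639 -0.2529  0.022 ] [-3.1399  0.5199  0.5472] F [-0.3  1.  -0.2] w 0.0854 q [-0.2   1.1   0.66  1.45 -0.24  1.1  -0.62]
```

View pics/f1.png

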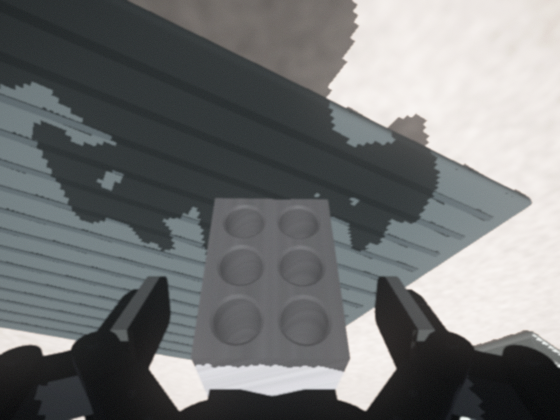

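Emit:
{"op": "move_arm", "data": {"plan": [[0,0,0,0,0,0],[0,0,0,0,0,0],[0,0,0,0,0,0],[0,0,0,0,0,0],[0,0,0,0,0,0]], "claw": 1, "force": 70}}

```text
clock: 6.45
position: [0.5635, -0.2523, 0.0208]
tool_rot: [-3.139, 0.522, 0.549]
force: [1.1, 3.2, 6.5]
grip_width: 0.0452
```

Emit:
{"op": "move_arm", "data": {"plan": [[0,0,0,0,0,0],[0,0,0,0,0,0]]}}

```text
clock: 6.65
position: [0.5635, -0.2523, 0.0208]
tool_rot: [-3.139, 0.522, 0.549]
force: [0.9, 3.2, 5.9]
grip_width: 0.0456
```

Run:
```python
from h import *
snap("wrist","f2",a=1.0); st()
```

```text
6.7 [ 0.5635 -0.2523  0.0208] [-3.1386  0.5215  0.5488] F [1.3 2.4 6. ] w 0.0452 q [-0.2   1.11  0.66  1.45 -0.24  1.1  -0.62]
```

View pics/f2.png

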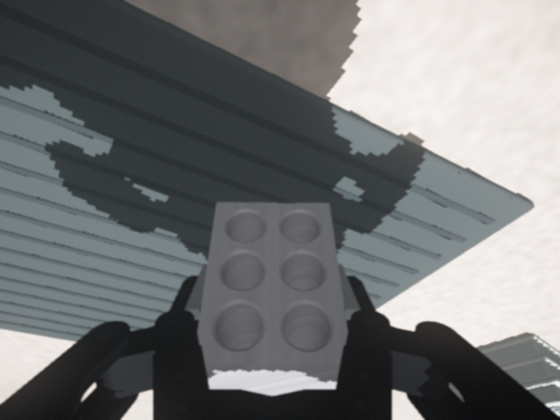

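Run:
```python
from h import *
s=bot.observe(); p=s["position"]+[0,0,.11]
go(p,s["tool_rot"],n=5)
r,z,h=lean(-20,-60)
# account for actual initial tilt: block rotated exactly 90 => use R1 = Rz * Rrot(90) * R0
R0=R_of(s["tool_rot"]); a=np.radians(31.1); hh=np.array([np.cos(a),np.sin(a),0]); ax=np.cross(hh,[0,0,1])
R1=Rot.from_euler('z',np.radians(-20-31.1))*Rot.from_rotvec(ax*np.pi/2)*R0
print(R1.as_euler('xyz'),r)
P2=np.array([.58,-.20,.20])
go(P2+.021*R1.as_matrix()[:,2],R1.as_euler('xyz'),cur=(p,s["tool_rot"]),n=15)
```

```text
rows 5 rv deg [0. 0. 0.] d [0.   0.   0.11]
[-0.438, -0.002, -0.763, 0.0, 0.0, 0.0]
[-0.438, -0.002, -0.763, 0.0, 0.0, 0.0]
[-0.438, -0.002, -0.763, 0.0, 0.0, 0.0]
[-0.438, -0.002, -0.763, 0.0, 0.0, 0.0]
[-0.438, -0.002, -0.763, 0.0, 0.0, 0.0]
[ 3.13249607 -1.04929126 -0.33859404] [ 3.14159265 -1.04719755 -0.34906585]
rows 15 rv deg [-15.2  83.4  54.5] d [0.0336 0.0461 0.0587]
[0.044, -0.059, -0.206, -0.0056, 0.0309, 0.0202]
[0.06, -0.058, -0.202, -0.0056, 0.0309, 0.0202]
[0.075, -0.059, -0.196, -0.0056, 0.0309, 0.0202]
[0.09, -0.061, -0.189, -0.0056, 0.0309, 0.0202]
[0.104, -0.064, -0.181, -0.0056, 0.0309, 0.0202]
[0.117, -0.068, -0.171, -0.0056, 0.0309, 0.0202]
[0.129, -0.073, -0.16, -0.0056, 0.0309, 0.0202]
[0.139, -0.079, -0.149, -0.0056, 0.0309, 0.0202]
[0.148, -0.085, -0.136, -0.0056, 0.0309, 0.0202]
[0.155, -0.092, -0.123, -0.0056, 0.0309, 0.0202]
[0.16, -0.1, -0.11, -0.0056, 0.0309, 0.0202]
[0.163, -0.109, -0.096, -0.0056, 0.0309, 0.0202]
[0.165, -0.118, -0.082, -0.0056, 0.0309, 0.0202]
[0.164, -0.127, -0.068, -0.0056, 0.0309, 0.0202]
[0.162, -0.136, -0.054, -0.0056, 0.0309, 0.0202]
```

Emit:
{"op": "move_arm", "data": {"plan": [[-0.22,0,-0.38,0,0,0],[-0.44,0,-0.76,0,0,0],[-0.44,0,-0.76,0,0,0],[-0.44,0,-0.76,0,0,0],[-0.44,0,-0.76,0,0,0]]}}

```text
clock: 7.2
position: [0.563, -0.2531, 0.1219]
tool_rot: [-3.139, 0.521, 0.548]
force: [-0.6, -0.3, -3.3]
grip_width: 0.045
```

Emit:
{"op": "move_arm", "data": {"plan": [[-0.22,0,-0.38,0,0,0],[0.04,-0.06,-0.21,-0.0056,0.0309,0.0202],[0.06,-0.06,-0.2,-0.0056,0.0309,0.0202],[0.07,-0.06,-0.2,-0.0056,0.0309,0.0202],[0.09,-0.06,-0.19,-0.0056,0.0309,0.0202]]}}

```text
clock: 7.7
position: [0.5717, -0.2409, 0.1472]
tool_rot: [2.996, 0.11, 0.31]
force: [-0.5, 0.7, -2.9]
grip_width: 0.045
```

Run:
```python
from h import *
st()
```

```text
7.7 [ 0.5717 -0.2409  0.1472] [2.9962 0.1103 0.3097] F [-0.5  0.7 -2.9] w 0.045 q [-0.25  0.74  0.72  1.72 -0.38  0.86 -0.67]
```

Emit:
{"op": "move_arm", "data": {"plan": [[0.1,-0.06,-0.18,-0.0056,0.0309,0.0202],[0.12,-0.07,-0.17,-0.0056,0.0309,0.0202],[0.13,-0.07,-0.16,-0.0056,0.0309,0.0202],[0.14,-0.08,-0.15,-0.0056,0.0309,0.0202],[0.15,-0.09,-0.14,-0.0056,0.0309,0.0202]]}}

```text
clock: 8.2
position: [0.5825, -0.2253, 0.1667]
tool_rot: [2.942, -0.423, 0.081]
force: [1.3, -0.2, -5.5]
grip_width: 0.0455
```

Run:
```python
from h import *
st()
```

```text
8.2 [ 0.5825 -0.2253  0.1667] [ 2.9419 -0.4231  0.0812] F [ 1.3 -0.2 -5.5] w 0.0455 q [-0.08  0.48  0.43  2.09 -0.77  0.2  -0.55]
```

```bash
cat > fk.py <<'E'
import numpy as np
from scipy.spatial.transform import Rotation as Rot
from scipy.optimize import least_squares
lo=np.array([-2.91,-.3,-1.5,.17,-1.26,.16,-2.52]);hi=np.array([2.91,2.13,1.42,2.43,4.41,1.93,2.52])
def fk(q,L,sg,off):
    ax="zyzyzyz"; R=Rot.identity(); p=np.zeros(3)
    ln=[L[0],0,L[1],0,L[2],0,L[3]]  # translation along z after joint
    R=Rot.from_euler('z',off[0])
    for i in range(7):
        R=R*Rot.from_euler(ax[i],sg[i]*q[i])
        p=p+R.apply([0,0,ln[i]])
        if i==2: p=p+R.apply([off[2],0,0])
        if i==3: p=p+R.apply([off[3],0,0])
        if i==5: p=p+R.apply([off[4],0,0])
    R=R*Rot.from_euler('z',off[1])
    return p,R
E
cat > fit.py <<'E'
from fk import *
import itertools
D=[([-1.2512,.52198,-.0363,1.59999,.0212,1.02106,-.1128],[.2374,.5778,.2308],[-3.1405,0,2.7518]),
([-.8,.33,.42,1.76,-.15,1.08,-.57],[.5017,.1963,.3019],[3.1402,.0004,1.3354]),
([-.09,.56,.65,1.64,-.37,1.07,-.35],[.5567,-.2571,.2509],[3.1406,.0016,.5524]),
([-.24,1.04,.7,1.33,-.22,1.3,-.64],[.6048,-.2247,.1096],[3.1379,.5219,.547]),
([-.2,1.11,.66,1.45,-.24,1.10,-.62],[.5635,-.2523,.0208],[-3.1386,.5215,.5488]),
([-.25,.74,.72,1.72,-.38,.86,-.67],[.5717,-.2409,.1472],[2.9962,.1103,.3097]),
([-.08,.48,.43,2.09,-.77,.2,-.55],[.5825,-.2253,.1667],[2.9419,-.4231,.0812])]
best=[]
for z in itertools.product([1,-1],repeat=4):
    for y in ([1,1,1],[1,-1,1],[1,1,-1],[1,-1,-1]):
        sg=[z[0],y[0],z[1],y[1],z[2],y[2],z[3]]
        def res(v):
            o=[]
            for q,p,r in D:
                P,R=fk(q,v[:4],sg,v[4:]); o+=list((P-p)*5)+list((R.inv()*Rot.from_euler('xyz',r)).as_rotvec())
            return o
        for o0 in (0,3.14):
          for o1 in (0,1.57,3.14,-1.57):
            s=least_squares(res,[.36,.42,.4,.3,o0,o1,0,0,0]); best.append((s.cost,sg,s.x))
best.sort(key=lambda b:b[0])
for b in best[:4]: print(b[0],b[1],b[2].round(4))
np.savez("kin.npz",sg=best[0][1],x=best[0][2])
sg=best[0][1];v=best[0][2]
for q,p,r in D:
    P,R=fk(q,v[:4],sg,v[4:]); print((P-p).round(4),(R.inv()*Rot.from_euler('xyz',r)).as_rotvec().round(3))
E
python3 fit.py
```

```text
0.011748035360288168 [-1, 1, -1, 1, -1, 1, -1] [ 0.3307  0.5242  0.4484  0.3366 -0.088   1.4865 -0.0336 -0.0196 -0.0078]
0.011748035360288246 [-1, 1, -1, 1, -1, 1, -1] [ 0.3307  0.5242  0.4484  0.3366 -0.088   1.4865 -0.0336 -0.0196 -0.0078]
0.011748035360288785 [-1, 1, -1, 1, -1, 1, -1] [ 0.3307  0.5242  0.4484  0.3366 -0.088   1.4865 -0.0336 -0.0196 -0.0078]
0.011748035360288796 [-1, 1, -1, 1, -1, 1, -1] [ 0.3307  0.5242  0.4484  0.3366 -0.088   1.4865 -0.0336 -0.0196 -0.0078]
[-0.0011  0.0083  0.0164] [ 0.    -0.    -0.004]
[-0.0026  0.0079  0.0051] [ 0.001 -0.002 -0.009]
[0.0007 0.0005 0.002 ] [-0.     0.003 -0.002]
[-0.0043  0.0015 -0.0057] [-0.048 -0.     0.009]
[-0.0044 -0.0005 -0.0079] [-0.039 -0.001  0.005]
[-0.0027  0.0027 -0.0047] [-0.016  0.009 -0.   ]
[-0.0052 -0.0054 -0.0052] [0.037 0.022 0.001]
```

```bash
cat > ik.py <<'E'
from fk import *
from h import lean, bot
k=np.load("kin.npz"); sg=k["sg"]; v=k["x"]
F=lambda q: fk(q,v[:4],sg,v[4:])
def ik(P,rpy,q0,w=.02,m=.06):
    Rt=Rot.from_euler('xyz',rpy)
    def res(q):
        p,R=F(q); return np.r_[(p-P)*10,(R.inv()*Rt).as_rotvec()*3,w*(q-q0)]
    s=least_squares(res,np.clip(q0,lo+m+.01,hi-m-.01),bounds=(lo+m,hi-m))
    p,R=F(s.x); return s.x,np.linalg.norm(p-P),np.linalg.norm((R.inv()*Rt).as_rotvec())
E
python3 - <<'E'
from ik import *
q0=bot.observe()["qpos"]
for P in ([.55,-.2,.04],[.5,-.2,.04]):
  for az in range(-180,180,20):
    rpy,z,h=lean(az,-60); T=np.array(P)+.021*z
    best=None
    for a in (q0,[-.1,.9,.4,1.7,.8,1.2,0],[.6,.9,-.4,1.7,1.5,1.2,0],[.3,.9,0,1.7,3,1.2,0],[.3,.9,0,1.7,3,1.2,2],[.3,.9,0,1.7,1,1.2,-2]):
        q,e,er=ik(T,rpy,np.array(a,float),w=.005); d=np.abs(q-q0).max()
        if e<.004 and er<.02 and (best is None or d<best[0]): best=(d,q)
    if best: print(P,az,round(best[0],2),best[1].round(2))
E
```

```text
[0.55, -0.2, 0.04] -180 2.17 [ 0.19  1.32 -0.1   0.99  0.28  1.87  1.61]
[0.55, -0.2, 0.04] -160 2.13 [ 0.24  1.31 -0.44  1.12  0.71  1.87  1.58]
[0.55, -0.2, 0.04] -140 2.15 [ 0.27  1.3  -0.65  1.31  1.03  1.87  1.6 ]
[0.55, -0.2, 0.04] -120 2.19 [ 0.28  1.27 -0.74  1.54  1.29  1.84  1.64]
[0.55, -0.2, 0.04] -100 2.25 [ 0.19  1.15 -0.59  1.77  1.44  1.62  1.69]
[0.55, -0.2, 0.04] -80 1.91 [-1.05  1.68  1.3   2.   -1.09  0.45 -2.46]
[0.55, -0.2, 0.04] -60 2.8 [-0.22  0.97  0.06  2.21  2.03  1.02  1.42]
[0.55, -0.2, 0.04] -40 3.32 [ 0.23  1.02 -0.28  2.36  2.55  1.36  1.57]
[0.55, -0.2, 0.04] 0 3.46 [ 1.59  2.06 -1.44  2.36  2.69  1.01 -2.43]
[0.55, -0.2, 0.04] 20 2.87 [ 1.66  1.94 -1.44  2.2   2.1   0.64 -1.84]
[0.55, -0.2, 0.04] 40 1.57 [ 1.48  1.44 -1.08  2.01  0.27  0.23 -0.13]
[0.55, -0.2, 0.04] 60 1.39 [ 1.3   1.32 -0.92  1.78 -0.14  0.67  0.37]
[0.55, -0.2, 0.04] 80 1.23 [ 1.02  1.22 -0.6   1.54 -0.34  1.09  0.68]
[0.55, -0.2, 0.04] 100 1.33 [ 0.83  1.25 -0.49  1.32 -0.24  1.41  0.78]
[0.55, -0.2, 0.04] 120 1.46 [ 0.68  1.31 -0.44  1.13 -0.1   1.66  0.9 ]
[0.55, -0.2, 0.04] 140
[... 413 characters left out ...]
5, -0.2, 0.04] -80 1.87 [-1.09  1.62  1.22  2.12 -1.13  0.33 -2.42]
[0.5, -0.2, 0.04] -60 2.84 [-0.01  0.99 -0.2   2.32  2.07  1.27  1.42]
[0.5, -0.2, 0.04] 20 2.8 [ 1.79  1.99 -1.44  2.28  2.03  0.7  -1.72]
[0.5, -0.2, 0.04] 40 1.66 [ 1.58  1.44 -1.06  2.09  0.28  0.24 -0.09]
[0.5, -0.2, 0.04] 60 1.47 [ 1.39  1.31 -0.91  1.87 -0.12  0.66  0.4 ]
[0.5, -0.2, 0.04] 80 1.29 [ 1.08  1.18 -0.58  1.64 -0.34  1.07  0.74]
[0.5, -0.2, 0.04] 100 1.39 [ 0.89  1.21 -0.48  1.44 -0.24  1.36  0.84]
[0.5, -0.2, 0.04] 120 1.5 [ 0.98  1.49 -1.07  1.28  0.39  1.66  0.5 ]
[0.5, -0.2, 0.04] 140 1.65 [ 0.58  1.28 -0.39  1.17  0.07  1.74  1.1 ]
[0.5, -0.2, 0.04] 160 1.68 [ 0.55  1.34 -0.61  1.13  0.4   1.87  1.13]
```

```bash
cat >> h.py <<'E'
def blockrot(az,dth):
    """tool rot after holding the block: hole dir heading az deg, turned dth deg up from the grasp; grasp rot R0"""
    R0=R_of([-3.1386,.5215,.5488]); a=np.radians(31.1); hh=np.array([np.cos(a),np.sin(a),0]); ax=np.cross(hh,[0,0,1])
    return Rot.from_euler('z',np.radians(az-31.1))*Rot.from_rotvec(ax*np.radians(dth))*R0
E
python3 - <<'E'
from h import *
from ik import *
q=bot.observe()["qpos"]; s=bot.observe()
Ra=blockrot(60,35); Rb=blockrot(95,90)
Pa=np.array([.56,-.19,.18])+.021*Ra.as_matrix()[:,2]; Pb=np.array([.55,-.17,.18])+.021*Rb.as_matrix()[:,2]
for P,R in((Pa,Ra),(Pb,Rb),(Pb-[0,0,.14],Rb)):
    q,e,er=ik(P,R.as_euler('xyz'),q,w=.01); print(q.round(2),e,er)
go(Pa,Ra.as_euler('xyz'))
go(Pb,Rb.as_euler('xyz'),cur=(Pa,Ra.as_euler('xyz')))
E
```

```text
[ 0.06  0.57  0.32  1.8  -0.36  0.82  0.06] 2.2487915025904907e-06 1.552973349360016e-05
[ 0.65  0.95 -0.14  1.47 -0.61  1.54  0.91] 2.2081940252596746e-06 1.6727713518736622e-05
[ 0.64  1.16 -0.13  1.43 -0.6   1.4   1.01] 5.249378129149502e-07 1.4273950227220516e-06
rows 8 rv deg [ 24.6 -12.2 -55.9] d [-0.0216  0.0369 -0.0077]
[-0.1, -0.188, -0.041, 0.0171, -0.0085, -0.0388]
[-0.077, -0.201, -0.028, 0.0171, -0.0085, -0.0388]
[-0.053, -0.21, -0.016, 0.0171, -0.0085, -0.0388]
[-0.027, -0.216, -0.003, 0.0171, -0.0085, -0.0388]
[-0.0, -0.217, 0.009, 0.0171, -0.0085, -0.0388]
[0.026, -0.215, 0.02, 0.0171, -0.0085, -0.0388]
[0.053, -0.208, 0.031, 0.0171, -0.0085, -0.0388]
[0.079, -0.199, 0.04, 0.0171, -0.0085, -0.0388]
rows 8 rv deg [ 19.3  53.3 -30.6] d [-0.0125  0.0365  0.0105]
[0.132, -0.145, -0.041, 0.0134, 0.037, -0.0213]
[0.145, -0.137, -0.019, 0.0134, 0.037, -0.0213]
[0.154, -0.127, 0.004, 0.0134, 0.037, -0.0213]
[0.161, -0.116, 0.028, 0.0134, 0.037, -0.0213]
[0.163, -0.103, 0.051, 0.0134, 0.037, -0.0213]
[0.162, -0.09, 0.074, 0.0134, 0.037, -0.0213]
[0.158, -0.076, 0.096, 0.0134, 0.037, -0.0213]
[0.15, -0.061, 0.117, 0.0134, 0.037, -0.0213]
```

Emit:
{"op": "move_arm", "data": {"plan": [[-0.1,-0.19,-0.04,0.0171,-0.0085,-0.0388],[-0.08,-0.2,-0.03,0.0171,-0.0085,-0.0388],[-0.05,-0.21,-0.02,0.0171,-0.0085,-0.0388],[-0.03,-0.22,0,0.0171,-0.0085,-0.0388],[0,-0.22,0.01,0.0171,-0.0085,-0.0388]]}}

```text
clock: 8.7
position: [0.5685, -0.2026, 0.1616]
tool_rot: [3.034, -0.186, 0.694]
force: [0.2, 0.3, -3.4]
grip_width: 0.0451
```

Emit:
{"op": "move_arm", "data": {"plan": [[0.03,-0.22,0.02,0.0171,-0.0085,-0.0388],[0.05,-0.21,0.03,0.0171,-0.0085,-0.0388],[0.08,-0.2,0.04,0.0171,-0.0085,-0.0388]]}}

```text
clock: 9.0
position: [0.5605, -0.1887, 0.1588]
tool_rot: [-3.136, -0.086, 1.058]
force: [0.4, 0.1, -3.5]
grip_width: 0.0455
```

Run:
```python
from h import *
st()
Rb=blockrot(95,90)
Pb=np.array([.55,-.17,.18])+.021*Rb.as_matrix()[:,2]
go(Pb,Rb.as_euler('xyz'),n=10)
```

```text
9.0 [ 0.5605 -0.1887  0.1588] [-3.1363 -0.0859  1.058 ] F [ 0.4  0.1 -3.5] w 0.0455 q [ 0.07  0.57  0.29  1.78 -0.33  0.83  0.03]
rows 10 rv deg [ 18.8  53.5 -30.5] d [-0.012   0.0368  0.0107]
[0.108, -0.114, -0.033, 0.0104, 0.0297, -0.017]
[0.116, -0.109, -0.019, 0.0104, 0.0297, -0.017]
[0.123, -0.103, -0.004, 0.0104, 0.0297, -0.017]
[0.128, -0.096, 0.011, 0.0104, 0.0297, -0.017]
[0.131, -0.089, 0.026, 0.0104, 0.0297, -0.017]
[0.133, -0.081, 0.041, 0.0104, 0.0297, -0.017]
[0.132, -0.072, 0.056, 0.0104, 0.0297, -0.017]
[0.13, -0.063, 0.07, 0.0104, 0.0297, -0.017]
[0.126, -0.054, 0.084, 0.0104, 0.0297, -0.017]
[0.12, -0.044, 0.097, 0.0104, 0.0297, -0.017]
```

Tracking the kinematic prediction exactly.

Emit:
{"op": "move_arm", "data": {"plan": [[0.11,-0.11,-0.03,0.0104,0.0297,-0.017],[0.12,-0.11,-0.02,0.0104,0.0297,-0.017],[0.12,-0.1,0,0.0104,0.0297,-0.017],[0.13,-0.1,0.01,0.0104,0.0297,-0.017],[0.13,-0.09,0.03,0.0104,0.0297,-0.017]]}}

```text
clock: 9.5
position: [0.5548, -0.1704, 0.1643]
tool_rot: [-3.058, -0.571, 1.314]
force: [0.5, -0.1, -3.8]
grip_width: 0.0452
```

Emit:
{"op": "move_arm", "data": {"plan": [[0.13,-0.08,0.04,0.0104,0.0297,-0.017],[0.13,-0.07,0.06,0.0104,0.0297,-0.017],[0.13,-0.06,0.07,0.0104,0.0297,-0.017],[0.13,-0.05,0.08,0.0104,0.0297,-0.017],[0.12,-0.04,0.1,0.0104,0.0297,-0.017]]}}

```text
clock: 10.0
position: [0.549, -0.1523, 0.1689]
tool_rot: [3.122, -1.051, 1.675]
force: [0.1, -0.0, -3.9]
grip_width: 0.0454
```

Run:
```python
from h import *
viewer.grab_frame("top"); st()
Rb=blockrot(95,90)
Pb=np.array([.55,-.17,.18])+.021*Rb.as_matrix()[:,2]
go(Pb,Rb.as_euler('xyz'),n=1); snap("wrist","g1",a=1.0); snap("scene","g2",(120,130,160,140),5,1.5)
```

```text
10.05 [ 0.5482 -0.1521  0.1668] [ 3.1242 -1.0589  1.676 ] F [-4.8  1.7 -7.7] w 0.0455 q [ 0.68  0.94 -0.18  1.43 -0.66  1.52  0.91]
rows 1 rv deg [ 0.1 -0.6  0.2] d [0.0002 0.0002 0.0027]
[0.098, 0.009, -0.046, 0.0006, -0.0031, 0.0011]
```

View pics/g1.png

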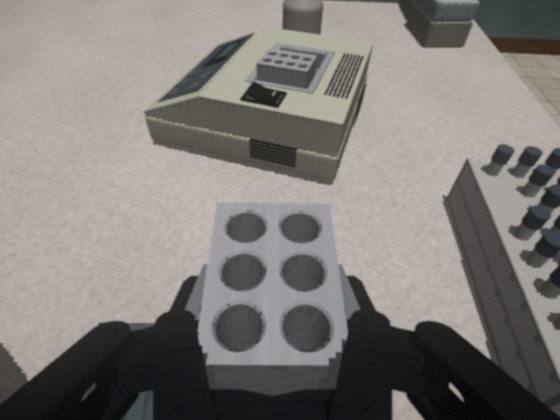

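View pics/g2.png

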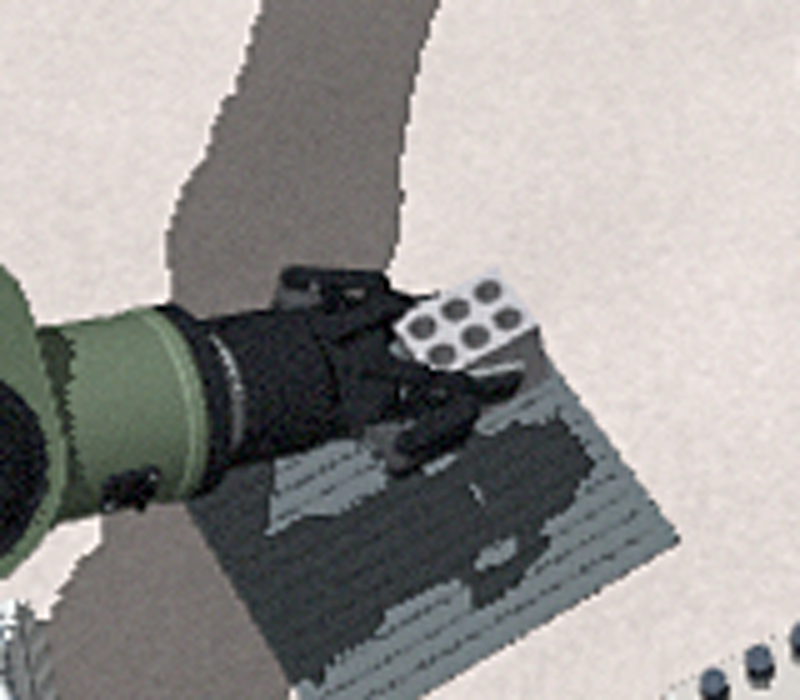

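```bash
cat >> h.py <<'E'
# block centre in tool frame while in the first grasp
c_in_tool=R_of([-3.1386,.5215,.5488]).inv().apply(np.array([.5665,-.2515,.037])-[.5635,-.2523,.0208])
E
python3 - <<'E'
from h import *
s=bot.observe(); R=R_of(s["tool_rot"]); c=s["position"]+R.apply(c_in_tool); print(c_in_tool,c, s["position"],s["tool_rot"],s["force"])
Rb=blockrot(95,90); print(Rb.as_euler('xyz'))
t=np.array([.55,-.17,.045]); go(t-Rb.apply(c_in_tool),Rb.as_euler('xyz'),n=6)
E
```

```text
[-0.00548945  0.00083599 -0.01553213] [ 0.55128807 -0.16797602  0.17020569] [ 0.54910905 -0.15190368  0.16720377] [ 3.12985066 -1.04809324  1.66524451] [-0.64046128 -0.76404419 -2.75284146]
[ 3.13253671 -1.04926497  1.66850974]
rows 6 rv deg [ 0.3  0.1 -0.1] d [-0.0014 -0.002  -0.1252]
[-0.729, -0.015, 0.406, 0.0003, 0.0001, -0.0001]
[-0.73, -0.015, 0.405, 0.0003, 0.0001, -0.0001]
[-0.73, -0.015, 0.405, 0.0003, 0.0001, -0.0001]
[-0.73, -0.015, 0.405, 0.0003, 0.0001, -0.0001]
[-0.73, -0.015, 0.405, 0.0003, 0.0001, -0.0001]
[-0.73, -0.014, 0.405, 0.0003, 0.0001, -0.0001]
```

Emit:
{"op": "move_arm", "data": {"plan": [[-0.73,-0.01,0.41,0.0003,0,0],[-0.73,-0.01,0.41,0.0003,0,0],[-0.73,-0.01,0.41,0.0003,0,0],[-0.73,-0.01,0.41,0.0003,0,0],[-0.73,-0.01,0.41,0.0003,0,0]]}}

```text
clock: 10.65
position: [0.5491, -0.1522, 0.0627]
tool_rot: [3.131, -1.045, 1.67]
force: [-0.8, -0.5, -3.2]
grip_width: 0.0455
```

Emit:
{"op": "move_arm", "data": {"plan": [[-0.5,-0.01,0.28,0.0003,0,0],[-0.23,0,0.13,0,0,0],[0,0,0,0,0,0],[0,0,0,0,0,0]]}}

```text
clock: 11.05
position: [0.5493, -0.1525, 0.0435]
tool_rot: [3.13, -1.048, 1.672]
force: [0.5, -0.5, -2.7]
grip_width: 0.045
```

Run:
```python
from h import *
st();s=bot.observe(); R=R_of(s["tool_rot"]); c=s["position"]+R.apply(c_in_tool); print(c)
# block up axis error: hole dir in tool
zb=R_of([-3.1386,.5215,.5488]).inv().apply([np.cos(np.radians(31.1)),np.sin(np.radians(31.1)),0]); print("block z",R.apply(zb))
go(s["position"]+[0,0,-.008],blockrot(95,90).as_euler('xyz'),n=4)
```

```text
11.05 [ 0.5493 -0.1525  0.0435] [ 3.1296 -1.0484  1.672 ] F [ 0.5 -0.5 -2.7] w 0.045 q [ 0.67  1.12 -0.17  1.4  -0.64  1.4   1.01]
[ 0.55162215 -0.16860282  0.04651367]
block z [-1.56515101e-03  7.20132312e-04  9.99998516e-01]
rows 4 rv deg [-0.   0.   0.1] d [ 0.     0.    -0.008]
[-0.069, -0.0, 0.04, -0.0, 0.0001, 0.0001]
[-0.069, -0.0, 0.04, -0.0, 0.0001, 0.0001]
[-0.069, -0.0, 0.04, -0.0, 0.0001, 0.0001]
[-0.069, -0.0, 0.04, -0.0, 0.0001, 0.0001]
```

Lower 8 mm, then in 1 mm steps to contact.

Emit:
{"op": "move_arm", "data": {"plan": [[-0.069,0,0.04,0,0,0],[-0.069,0,0.04,0,0,0],[-0.069,0,0.04,0,0,0],[-0.069,0,0.04,0,0,0],[0,0,0,0,0,0]]}}

```text
clock: 11.55
position: [0.549, -0.1523, 0.0346]
tool_rot: [3.131, -1.05, 1.67]
force: [0.8, 0.3, -3.0]
grip_width: 0.0453
```

Emit:
{"op": "move_arm", "data": {"plan": [[-0.035,0,0.02,0,0,0],[0,0,0,0,0,0]]}}

```text
clock: 11.75
position: [0.5491, -0.1523, 0.0337]
tool_rot: [3.131, -1.049, 1.671]
force: [0.4, -0.0, -3.4]
grip_width: 0.0456
```

Emit:
{"op": "move_arm", "data": {"plan": [[-0.035,0,0.02,0,0,0],[0,0,0,0,0,0]]}}

```text
clock: 11.95
position: [0.5491, -0.1524, 0.0327]
tool_rot: [3.131, -1.049, 1.671]
force: [-0.4, 0.9, -3.7]
grip_width: 0.0453
```

Emit:
{"op": "move_arm", "data": {"plan": [[-0.026,0,0.015,0,0,0],[0,0,0,0,0,0]]}}

```text
clock: 12.15
position: [0.5491, -0.1523, 0.032]
tool_rot: [3.131, -1.049, 1.671]
force: [0.2, 0.4, -3.8]
grip_width: 0.0453
```

Emit:
{"op": "move_arm", "data": {"plan": [[-0.026,0,0.015,0,0,0],[0,0,0,0,0,0]]}}

```text
clock: 12.35
position: [0.5491, -0.1524, 0.0314]
tool_rot: [3.131, -1.049, 1.671]
force: [0.2, 0.4, -3.8]
grip_width: 0.0453
```

Emit:
{"op": "move_arm", "data": {"plan": [[-0.026,0,0.015,0,0,0],[0,0,0,0,0,0]]}}

```text
clock: 12.55
position: [0.5491, -0.1524, 0.0313]
tool_rot: [3.13, -1.05, 1.672]
force: [-3.3, -0.9, 5.9]
grip_width: 0.0455
```

Emit:
{"op": "move_arm", "data": {"plan": [[-0.026,0,0.015,0,0,0],[0,0,0,0,0,0]]}}

```text
clock: 12.75
position: [0.5491, -0.1523, 0.0313]
tool_rot: [3.129, -1.051, 1.673]
force: [-5.1, -2.7, 13.9]
grip_width: 0.0454
```

Emit:
{"op": "move_arm", "data": {"plan": [[0.015,0,-0.01,0,0,0],[0,0,0,0,0,0],[0,0,0,0,0,0],[0,0,0,0,0,0],[0,0,0,0,0,0]], "claw": -1}}

```text
clock: 13.25
position: [0.5491, -0.1523, 0.0302]
tool_rot: [3.131, -1.049, 1.671]
force: [0.1, -0.2, -0.6]
grip_width: 0.0855
```

Run:
```python
from h import *
st(); snap("wrist","i1",a=1.0)
```

```text
13.25 [ 0.5491 -0.1523  0.0302] [ 3.131  -1.0494  1.6708] F [ 0.1 -0.2 -0.6] w 0.0855 q [ 0.67  1.14 -0.17  1.4  -0.64  1.39  1.01]
```

View pics/i1.png

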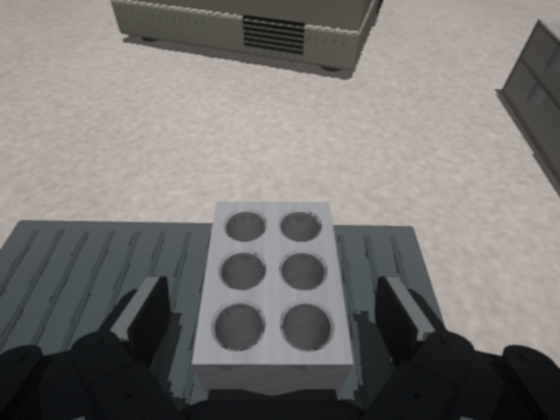

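Emit:
{"op": "move_arm", "data": {"plan": [[0,0,-0.4,0,0,0],[0,0,-1,0,0,0],[0,0,-1,0,0,0],[0.4,0,-0.8,0,0,0],[0.8,0,-0.5,0,0,0]]}}

```text
clock: 13.8
position: [0.5542, -0.2198, 0.1024]
tool_rot: [3.133, -1.048, 1.667]
force: [-0.5, -0.1, 0.0]
grip_width: 0.0854
```

Run:
```python
from h import *
from ik import *
st(); q=bot.observe()["qpos"]
T=np.array([.552,-.168,.20]); r=lean(5,0)[0]
print(ik(T,r,q,w=.01))
go(T,r)
```

```text
13.8 [ 0.5542 -0.2198  0.1024] [ 3.1331 -1.0485  1.6669] F [-0.5 -0.1  0. ] w 0.0854 q [ 0.71  1.09 -0.15  1.27 -0.61  1.57  0.95]
(array([-0.3231002 ,  0.59643855,  0.77323765,  1.78623546, -0.49761519,
        0.96486046, -0.82351695]), np.float64(6.794904684354615e-06), np.float64(4.267897620835382e-05))
rows 13 rv deg [-46.7 -46.9  81.1] d [-0.0022  0.0518  0.0976]
[0.34, 0.009, -0.012, -0.0199, -0.0201, 0.0347]
[0.337, -0.027, -0.034, -0.0199, -0.0201, 0.0347]
[0.33, -0.06, -0.057, -0.0199, -0.0201, 0.0347]
[0.317, -0.091, -0.082, -0.0199, -0.0201, 0.0347]
[0.299, -0.119, -0.109, -0.0199, -0.0201, 0.0347]
[0.277, -0.143, -0.135, -0.0199, -0.0201, 0.0347]
[0.252, -0.162, -0.161, -0.0199, -0.0201, 0.0347]
[0.222, -0.177, -0.187, -0.0199, -0.0201, 0.0347]
[0.19, -0.187, -0.211, -0.0199, -0.0201, 0.0347]
[0.155, -0.192, -0.234, -0.0199, -0.0201, 0.0347]
[0.119, -0.191, -0.255, -0.0199, -0.0201, 0.0347]
[0.081, -0.186, -0.273, -0.0199, -0.0201, 0.0347]
[0.044, -0.175, -0.288, -0.0199, -0.0201, 0.0347]
```

Emit:
{"op": "move_arm", "data": {"plan": [[0.87,0,-0.5,0,0,0],[0.87,0,-0.5,0,0,0],[0.34,0,0,-0.0199,-0.0201,0.0347],[0.34,-0.03,-0.03,-0.0199,-0.0201,0.0347],[0.33,-0.06,-0.06,-0.0199,-0.0201,0.0347]]}}

```text
clock: 14.3
position: [0.5532, -0.2064, 0.1756]
tool_rot: [-2.92, -0.817, 1.148]
force: [0.5, 0.6, -1.0]
grip_width: 0.0849
```

Emit:
{"op": "move_arm", "data": {"plan": [[0.32,-0.09,-0.08,-0.0199,-0.0201,0.0347],[0.3,-0.12,-0.11,-0.0199,-0.0201,0.0347],[0.28,-0.14,-0.13,-0.0199,-0.0201,0.0347],[0.25,-0.16,-0.16,-0.0199,-0.0201,0.0347],[0.22,-0.18,-0.19,-0.0199,-0.0201,0.0347]]}}

```text
clock: 14.8
position: [0.5526, -0.186, 0.2139]
tool_rot: [-2.919, -0.379, 0.594]
force: [0.8, 1.1, -0.4]
grip_width: 0.0852
```

Run:
```python
from h import *
st()
go([.552,-.168,.20],lean(5,0)[0])
```

```text
14.8 [ 0.5526 -0.186   0.2139] [-2.9193 -0.3789  0.594 ] F [ 0.8  1.1 -0.4] w 0.0852 q [ 0.32  0.52  0.2   1.76 -0.65  1.   -0.04]
rows 5 rv deg [-17.8 -18.   31. ] d [-0.0006  0.018  -0.0139]
[0.03, -0.09, 0.155, -0.0198, -0.02, 0.0344]
[0.029, -0.102, 0.147, -0.0198, -0.02, 0.0344]
[0.026, -0.114, 0.139, -0.0198, -0.02, 0.0344]
[0.022, -0.125, 0.13, -0.0198, -0.02, 0.0344]
[0.015, -0.135, 0.12, -0.0198, -0.02, 0.0344]
```

Emit:
{"op": "move_arm", "data": {"plan": [[0.03,-0.09,0.15,-0.0198,-0.02,0.0344],[0.03,-0.1,0.15,-0.0198,-0.02,0.0344],[0.03,-0.11,0.14,-0.0198,-0.02,0.0344],[0.02,-0.12,0.13,-0.0198,-0.02,0.0344],[0.01,-0.13,0.12,-0.0198,-0.02,0.0344]]}}

```text
clock: 15.3
position: [0.5523, -0.1678, 0.1999]
tool_rot: [3.141, -0.0, 0.088]
force: [0.5, -0.3, -1.1]
grip_width: 0.0853
```

Run:
```python
from h import *
viewer.grab_frame("top"); snap("wrist","j1",a=1.0); st()
im=cv2.imread("pics/j1_raw.png"); cv2.imwrite("pics/j1z.png",cv2.resize(im[90:250,180:370],None,fx=4,fy=4,interpolation=cv2.INTER_CUBIC))
```

```text
15.4 [ 0.5536 -0.1641  0.1986] [-3.1406e+00  1.3000e-03  9.5200e-02] F [-0.   1.2 -1. ] w 0.0859 q [-0.19  0.54  0.54  1.78 -0.34  0.91 -0.98]
```

View pics/j1.png

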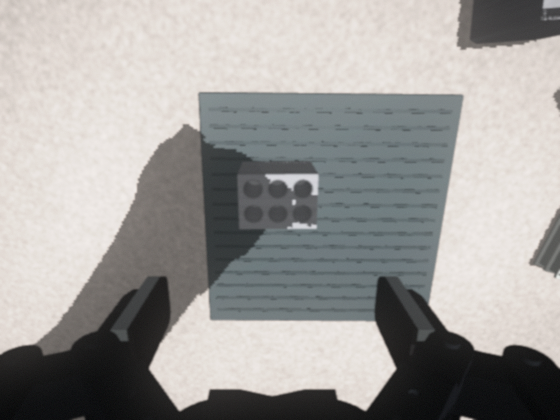

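View pics/j1z.png

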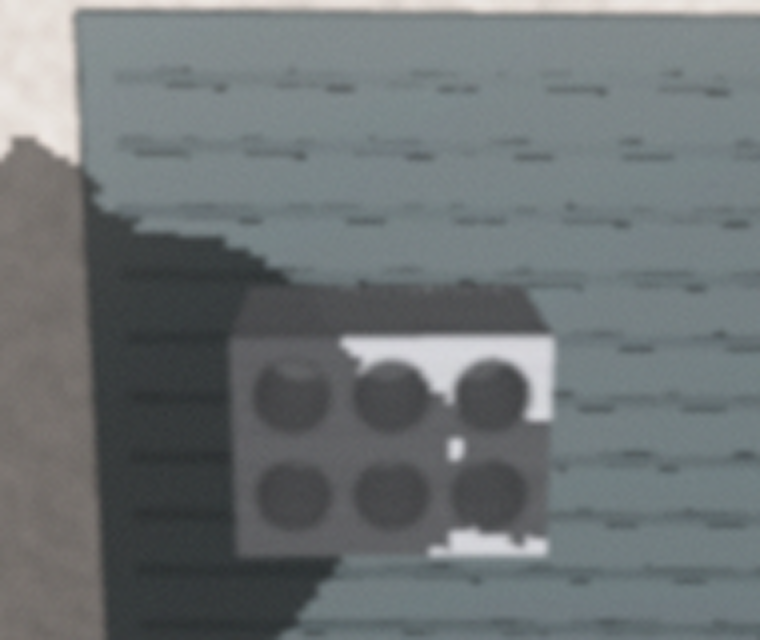

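Run:
```python
from h import *
c=ld("j1"); p=px2w(c,np.array([(231,337),(555,335),(549,555),(238,557)])/4+[180,90],.065)
e=np.diff(np.r_[p,p[:1]],axis=0)[:,:2]
print(p.mean(0).round(4),np.linalg.norm(e,axis=1).round(4),np.degrees(np.arctan2(e[:,1],e[:,0])).round(1)); st()
m=p.mean(0)
# target: tips ~18 mm below the block top; tcp 6 mm lower than tips at 64 mm
go([m[0],m[1],.065-.023],[np.pi,0,np.radians(5)],n=7)
```

```text
[ 0.549  -0.1706  0.065 ] [0.0637 0.0463 0.0643 0.0463] [ -84.8 -174.4   95.2    4.9]
15.4 [ 0.5536 -0.1641  0.1986] [-3.1406e+00  1.3000e-03  9.5200e-02] F [-0.   1.2 -1. ] w 0.0859 q [-0.19  0.54  0.54  1.78 -0.34  0.91 -0.98]
rows 7 rv deg [-0.1  0.1  0.5] d [-0.0046 -0.0065 -0.1566]
[-0.028, 0.035, 0.895, -0.0, 0.0001, 0.0004]
[-0.029, 0.035, 0.895, -0.0, 0.0001, 0.0004]
[-0.029, 0.035, 0.895, -0.0, 0.0001, 0.0004]
[-0.029, 0.035, 0.895, -0.0, 0.0001, 0.0004]
[-0.029, 0.035, 0.895, -0.0, 0.0001, 0.0004]
[-0.029, 0.035, 0.895, -0.0, 0.0001, 0.0004]
[-0.029, 0.035, 0.895, -0.0, 0.0001, 0.0004]
```

Emit:
{"op": "move_arm", "data": {"plan": [[-0.02,0.03,0.88,0,0,0.0004],[-0.02,0.03,0.88,0,0,0.0004],[-0.02,0.03,0.88,0,0,0.0004],[-0.02,0.03,0.88,0,0,0.0004],[0,0,0,0,0,0]]}}

```text
clock: 15.9
position: [0.549, -0.171, 0.1089]
tool_rot: [-3.137, 0.002, 0.089]
force: [-0.8, 0.9, 1.1]
grip_width: 0.0852
```

Run:
```python
from h import *
viewer.grab_frame("top"); viewer.grab_frame("top"); st(); snap("wrist","k1",a=1.0); st()
im=cv2.imread("pics/k1_raw.png"); cv2.imwrite("pics/k1z.png",cv2.resize(im[160:320,180:370],None,fx=4,fy=4,interpolation=cv2.INTER_CUBIC))
```

```text
16.0 [ 0.5504 -0.1714  0.1114] [-3.1387e+00 -9.0000e-04  8.8400e-02] F [-0.   0.5 -0.1] w 0.085 q [-0.12  0.65  0.46  1.85 -0.42  0.74 -0.9 ]
16.05 [ 0.5507 -0.1713  0.1118] [-3.139e+00 -1.800e-03  8.840e-02] F [-0.1 -0.2  0.6] w 0.0855 q [-0.12  0.65  0.46  1.85 -0.42  0.74 -0.9 ]
```

View pics/k1z.png

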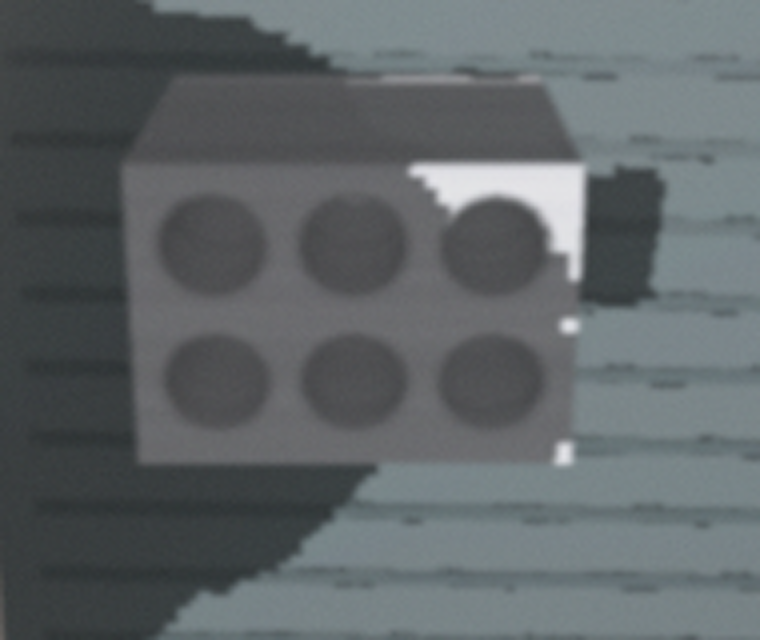

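Run:
```python
from h import *
c=ld("k1"); p=px2w(c,np.array([(122,163),(586,162),(573,465),(138,465)])/4+[180,160],.065)
e=np.diff(np.r_[p,p[:1]],axis=0)[:,:2]
print(p.mean(0).round(4),np.linalg.norm(e,axis=1).round(4),np.degrees(np.arctan2(e[:,1],e[:,0])).round(1)); st()
m=p.mean(0)
go([m[0],m[1],.065-.023],[np.pi,0,np.radians(5)],n=4)
```

```text
[ 0.5493 -0.1703  0.065 ] [0.0638 0.0465 0.0641 0.0464] [ -84.7 -174.6   95.2    4.9]
16.05 [ 0.5507 -0.1713  0.1118] [-3.139e+00 -1.800e-03  8.840e-02] F [-0.1 -0.2  0.6] w 0.0855 q [-0.12  0.65  0.46  1.85 -0.42  0.74 -0.9 ]
rows 4 rv deg [-0.1 -0.1  0.1] d [-0.0014  0.001  -0.0698]
[-0.014, -0.009, 0.698, -0.0002, -0.0001, 0.0001]
[-0.014, -0.01, 0.698, -0.0002, -0.0001, 0.0001]
[-0.014, -0.01, 0.698, -0.0002, -0.0001, 0.0001]
[-0.013, -0.011, 0.698, -0.0002, -0.0001, 0.0001]
```

Emit:
{"op": "move_arm", "data": {"plan": [[-0.01,-0.01,0.65,-0.0002,0,0],[-0.01,-0.01,0.65,-0.0002,0,0],[-0.01,-0.01,0.65,0,0,0],[-0.02,-0.01,0.68,0,0,0],[0,0,0,0,0,0]]}}

```text
clock: 16.55
position: [0.5488, -0.1695, 0.0446]
tool_rot: [-3.14, 0.0, 0.089]
force: [-1.0, 0.2, 0.7]
grip_width: 0.0853
```

Emit:
{"op": "move_arm", "data": {"plan": [[0,0,0,0,0,0],[0,0,0,0,0,0]]}}

```text
clock: 16.75
position: [0.5498, -0.1699, 0.0463]
tool_rot: [-3.141, -0.002, 0.089]
force: [0.7, 0.6, 0.9]
grip_width: 0.0854
```

Run:
```python
from h import *
st(); snap("wrist","l1",a=1.0)
```

```text
16.75 [ 0.5498 -0.1699  0.0463] [-3.1408e+00 -2.2000e-03  8.8700e-02] F [0.7 0.6 0.9] w 0.0854 q [-0.08  0.75  0.4   1.88 -0.48  0.61 -0.86]
```

View pics/l1.png

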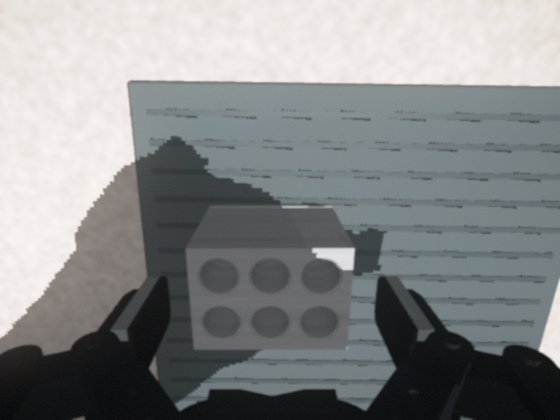

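Centred between the jaws. Grip.

Emit:
{"op": "move_arm", "data": {"plan": [[0,0,0,0,0,0],[0,0,0,0,0,0],[0,0,0,0,0,0],[0,0,0,0,0,0],[0,0,0,0,0,0]], "claw": 1, "force": 80}}

```text
clock: 17.3
position: [0.5494, -0.1696, 0.046]
tool_rot: [-3.14, -0.002, 0.089]
force: [-3.9, 1.7, 18.3]
grip_width: 0.0624
```

Run:
```python
from h import *
st(); snap("wrist","m1",a=1.0)
```

```text
17.3 [ 0.5494 -0.1696  0.046 ] [-3.1402e+00 -1.5000e-03  8.8700e-02] F [-3.9  1.7 18.3] w 0.0624 q [-0.08  0.75  0.4   1.88 -0.48  0.61 -0.86]
```

View pics/m1.png

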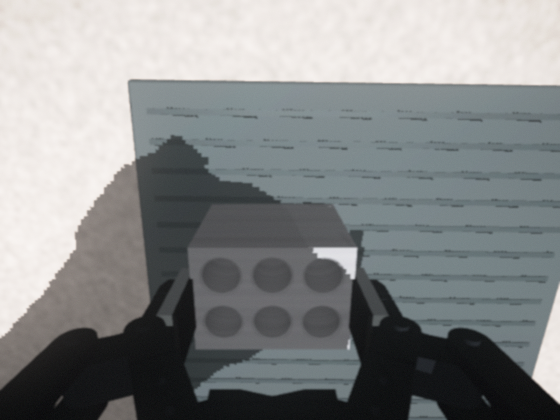

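Emit:
{"op": "move_arm", "data": {"plan": [[0,0,-0.2,0,0,0],[0,0,-0.6,0,0,0],[0,0,-0.9,0,0,0],[0,0,-0.9,0,0,0],[0,0,-0.9,0,0,0]]}}

```text
clock: 17.85
position: [0.5488, -0.1698, 0.1341]
tool_rot: [-3.14, -0.001, 0.088]
force: [0.4, 0.5, -3.4]
grip_width: 0.0619
```

Emit:
{"op": "move_arm", "data": {"plan": [[0,0,-0.9,0,0,0],[0,0,-0.9,0,0,0],[0,0,-0.9,0,0,0],[0,0,-0.7,0,0,0],[0,0,-0.3,0,0,0]]}}

```text
clock: 18.35
position: [0.5492, -0.1701, 0.2272]
tool_rot: [-3.141, -0.003, 0.088]
force: [-0.0, -0.1, -3.7]
grip_width: 0.062
```

Run:
```python
from h import *
st()
go([.5477,.2509,.225],[np.pi,0,np.radians(76.1)],n=20)
```

```text
18.35 [ 0.5492 -0.1701  0.2272] [-3.1408e+00 -2.6000e-03  8.8300e-02] F [-0.  -0.1 -3.7] w 0.062 q [-0.2   0.5   0.56  1.76 -0.32  0.97 -0.99]
rows 20 rv deg [  0.1  -0.2 -71. ] d [-0.0015  0.421  -0.0022]
[0.071, -0.839, 0.005, 0.0, -0.0, -0.0197]
[0.123, -0.833, 0.005, 0.0, -0.0, -0.0197]
[0.174, -0.824, 0.005, 0.0, -0.0, -0.0197]
[0.225, -0.811, 0.005, 0.0, -0.0, -0.0197]
[0.275, -0.796, 0.005, 0.0, -0.0, -0.0197]
[0.324, -0.777, 0.005, 0.0, -0.0, -0.0197]
[0.371, -0.756, 0.005, 0.0, -0.0, -0.0197]
[0.417, -0.731, 0.005, 0.0, -0.0, -0.0197]
[0.462, -0.704, 0.005, 0.0, -0.0, -0.0197]
[0.505, -0.674, 0.005, 0.0, -0.0, -0.0197]
[0.545, -0.641, 0.005, 0.0, -0.0, -0.0197]
[0.584, -0.606, 0.005, 0.0, -0.0, -0.0197]
[0.62, -0.569, 0.005, 0.0, -0.0, -0.0197]
[0.655, -0.53, 0.005, 0.0, -0.0, -0.0197]
[0.686, -0.488, 0.005, 0.0, -0.0, -0.0197]
[0.715, -0.444, 0.005, 0.0, -0.0, -0.0197]
[0.741, -0.399, 0.005, 0.0, -0.0, -0.0197]
[0.764, -0.353, 0.005, 0.0, -0.0, -0.0197]
[0.785, -0.305, 0.005, 0.0, -0.0, -0.0197]
[0.802, -0.255, 0.004, 0.0, -0.0, -0.0197]
```

Emit:
{"op": "move_arm", "data": {"plan": [[0.07,-0.84,0,0,0,-0.0197],[0.12,-0.83,0,0,0,-0.0197],[0.17,-0.82,0,0,0,-0.0197],[0.23,-0.81,0,0,0,-0.0197],[0.28,-0.8,0,0,0,-0.0197]]}}

```text
clock: 18.85
position: [0.5484, -0.0624, 0.2248]
tool_rot: [-3.14, -0.0, 0.404]
force: [0.1, 0.4, -4.5]
grip_width: 0.0611
```

Emit:
{"op": "move_arm", "data": {"plan": [[0.32,-0.78,0,0,0,-0.0197],[0.37,-0.76,0,0,0,-0.0197],[0.42,-0.73,0,0,0,-0.0197],[0.46,-0.7,0,0,0,-0.0197],[0.51,-0.67,0,0,0,-0.0197]]}}

```text
clock: 19.35
position: [0.5483, 0.0424, 0.2252]
tool_rot: [-3.141, -0.001, 0.713]
force: [0.8, 0.4, -4.2]
grip_width: 0.062
```

Emit:
{"op": "move_arm", "data": {"plan": [[0.54,-0.64,0,0,0,-0.0197],[0.58,-0.61,0,0,0,-0.0197],[0.62,-0.57,0,0,0,-0.0197],[0.65,-0.53,0,0,0,-0.0197],[0.69,-0.49,0,0,0,-0.0197]]}}

```text
clock: 19.85
position: [0.5477, 0.1476, 0.2253]
tool_rot: [-3.141, -0.001, 1.022]
force: [0.5, 0.2, -3.5]
grip_width: 0.0622
```

Emit:
{"op": "move_arm", "data": {"plan": [[0.71,-0.44,0,0,0,-0.0197],[0.74,-0.4,0,0,0,-0.0197],[0.76,-0.35,0,0,0,-0.0197],[0,0,0,0,0,0],[0,0,0,0,0,0]]}}

```text
clock: 20.35
position: [0.5475, 0.2093, 0.2252]
tool_rot: [-3.141, -0.001, 1.204]
force: [-0.5, -0.3, -3.2]
grip_width: 0.0619
```

Run:
```python
from h import *
st(); snap("wrist","n1",a=1.0); st()
im=cv2.imread("pics/n1_raw.png"); cv2.imwrite("pics/n1z.png",cv2.resize(im[:200,200:400],None,fx=4,fy=4,interpolation=cv2.INTER_CUBIC)[:600])
```

```text
20.35 [0.5475 0.2093 0.2252] [-3.1414e+00 -1.0000e-03  1.2044e+00] F [-0.5 -0.3 -3.2] w 0.0619 q [-0.63  0.48  0.23  1.72 -0.13  0.96 -0.71]
20.4 [0.5477 0.2086 0.2253] [-3.1416e+00 -9.0000e-04  1.2030e+00] F [-0.2 -1.3 -3.8] w 0.0621 q [-0.63  0.48  0.23  1.72 -0.13  0.96 -0.71]
```

View pics/n1.png

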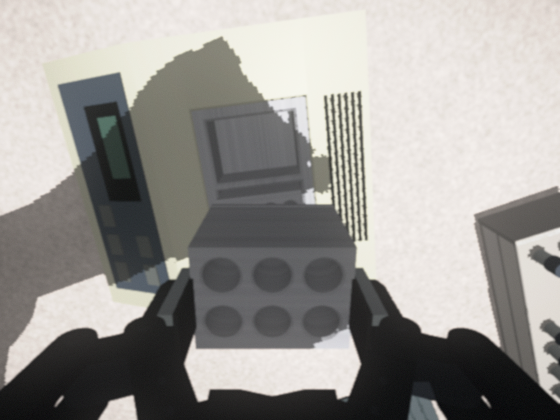

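Good, the well is in full view ahead of the block; re-measure it.

Run:
```python
import cv2
im=cv2.imread("pics/n1_raw.png"); cv2.imwrite("pics/n1z.png",cv2.convertScaleAbs(cv2.resize(im[85:205,185:325],None,fx=5.5,fy=5.0,interpolation=cv2.INTER_CUBIC),alpha=1.8))
```

```text
(no output)
```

View pics/n1z.png

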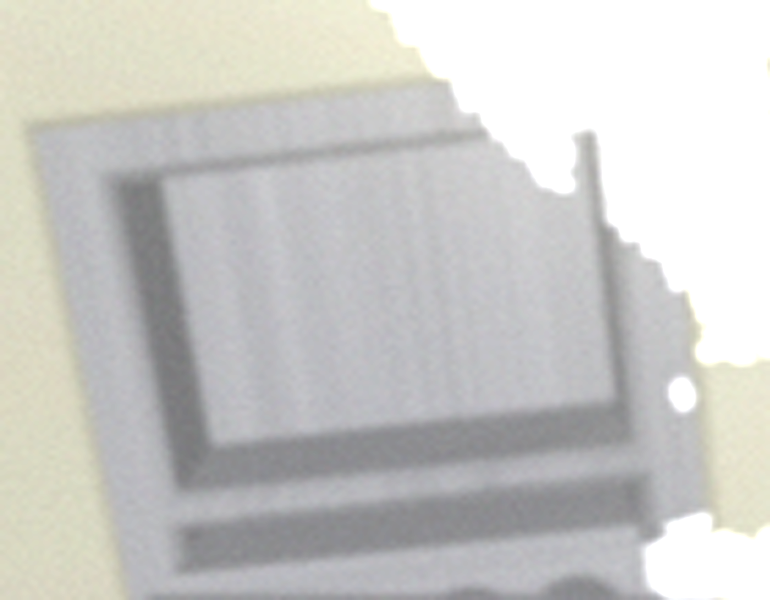

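Run:
```python
from h import *
c=ld("n1"); f=lambda a:np.array(a)/[5.5,5]+[185,85]
p=px2w(c,f([(115,178),(596,126),(635,440),(182,490)]),.09)
e=np.diff(np.r_[p,p[:1]],axis=0)[:,:2]
print(p.mean(0).round(4),np.linalg.norm(e,axis=1).round(4),np.degrees(np.arctan2(e[:,1],e[:,0])).round(1))
# floor corners z=.05
# held block top face centre in this picture, z = tcp+.019
s=bot.observe(); print(s["position"])
b=px2w(c,[(190,247),(355,247),(350,348),(196,348)],s["position"][2]+.019); print("block",b.mean(0).round(4))
t=lambda X:R_of(s["tool_rot"]).inv().apply(X-s["position"]); print(t(b.mean(0)).round(4))
```

```text
[0.5479 0.251  0.09  ] [0.0663 0.0482 0.0659 0.0488] [ -14.4 -103.3  166.1   77.2]
[0.54766409 0.20858518 0.22528846]
block [0.5473 0.2101 0.2443]
[ 0.0014 -0.0009 -0.019 ]
```

Run:
```python
from h import *
r=[np.pi,0,np.radians(76.2)]
go([.548,.2502,.2253],r,n=3); go([.548,.2502,.145],r,cur=([.548,.2502,.2253],r),n=5)
```

```text
rows 3 rv deg [ 0.  -0.  -7.3] d [0.0003 0.0416 0.    ]
[0.519, -0.195, 0.0, 0.0, -0.0001, -0.0135]
[0.527, -0.173, 0.0, 0.0, -0.0001, -0.0135]
[0.534, -0.151, -0.0, 0.0, -0.0001, -0.0135]
rows 5 rv deg [0. 0. 0.] d [ 0.      0.     -0.0803]
[0.0, -0.0, 0.642, 0.0, 0.0, 0.0]
[0.0, -0.0, 0.642, 0.0, 0.0, 0.0]
[0.0, -0.0, 0.642, 0.0, 0.0, 0.0]
[0.0, -0.0, 0.642, 0.0, 0.0, 0.0]
[0.0, -0.0, 0.642, 0.0, 0.0, 0.0]
```

Emit:
{"op": "move_arm", "data": {"plan": [[0.52,-0.19,0,0,0,-0.0135],[0.53,-0.17,0,0,0,-0.0135],[0.53,-0.15,0,0,0,-0.0135],[0,0,0.64,0,0,0],[0,0,0.64,0,0,0]]}}

```text
clock: 20.9
position: [0.5482, 0.2518, 0.1932]
tool_rot: [3.141, -0.002, 1.333]
force: [-0.8, 0.3, -2.9]
grip_width: 0.0617
```

Emit:
{"op": "move_arm", "data": {"plan": [[0,0,0.64,0,0,0],[0,0,0.64,0,0,0],[0,0,0.64,0,0,0],[0,0,0,0,0,0],[0,0,0,0,0,0]]}}

```text
clock: 21.4
position: [0.5482, 0.2509, 0.1457]
tool_rot: [-3.141, -0.001, 1.331]
force: [0.5, -1.0, -3.9]
grip_width: 0.0619
```

Run:
```python
from h import *
viewer.grab_frame("top"); st(); 
go([.548,.2502,.135],[np.pi,0,np.radians(76.2)],n=1)
snap("wrist","o1",a=1.0); st()
snap("scene","o2",(260,90,150,120),5,1.5); snap("top","o3",(150,180,120,120),5,1.5)
```

```text
21.45 [0.5485 0.2508 0.1461] [ 3.1410e+00 -1.9000e-03  1.3308e+00] F [ 1.6 -0.4 -3.6] w 0.062 q [-0.65  0.59  0.17  1.75 -0.14  0.81 -0.65]
rows 1 rv deg [ 0.  -0.1  0.1] d [-0.0005 -0.0006 -0.0111]
[-0.03, -0.014, 0.445, 0.0002, -0.0006, 0.0003]
21.5 [0.5486 0.2508 0.1463] [ 3.1407e+00 -2.2000e-03  1.3306e+00] F [-0.5 -0.3 -2.9] w 0.0615 q [-0.65  0.59  0.17  1.75 -0.14  0.81 -0.65]
```

View pics/o1.png

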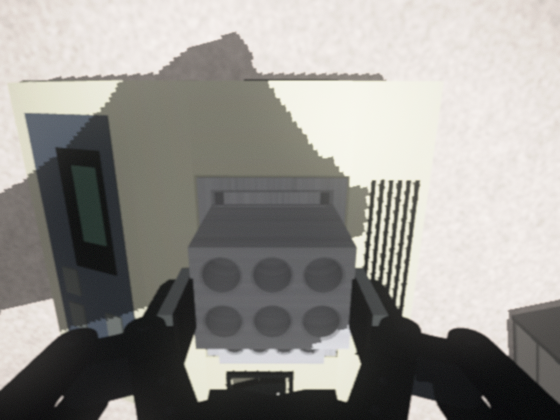

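View pics/o2.png

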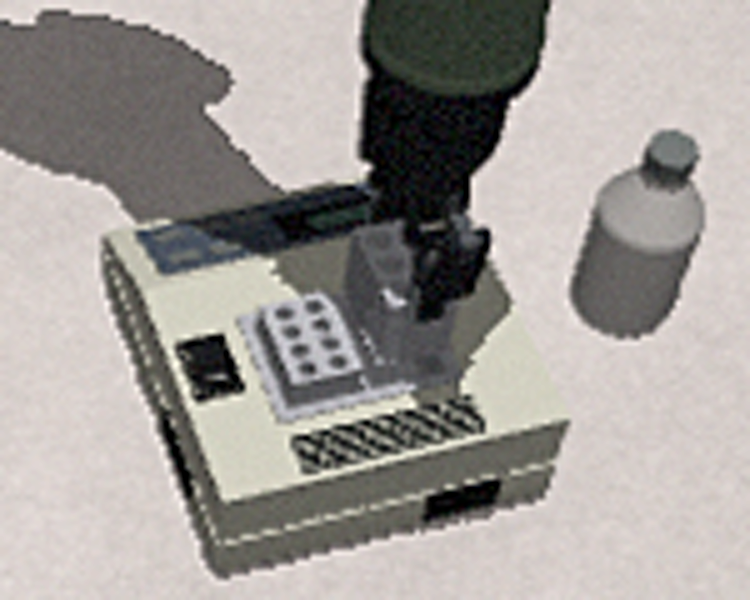

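Emit:
{"op": "move_arm", "data": {"plan": [[-0.03,-0.01,0.25,0,-0.0006,0],[0,0,0.2,0,0,0],[0,0,0.1,0,0,0],[0,0,0,0,0,0]]}}

```text
clock: 22.0
position: [0.5476, 0.2495, 0.1311]
tool_rot: [-3.141, 0.001, 1.33]
force: [0.4, -0.7, -3.7]
grip_width: 0.0615
```

Emit:
{"op": "move_arm", "data": {"plan": [[0,0,0.08,0,0,0],[0,0,0.08,0,0,0],[0,0,0,0,0,0]]}}

```text
clock: 22.3
position: [0.5477, 0.2496, 0.1275]
tool_rot: [-3.141, 0.001, 1.33]
force: [-1.2, 0.3, -3.7]
grip_width: 0.0616
```

Emit:
{"op": "move_arm", "data": {"plan": [[0,0,0.08,0,0,0],[0,0,0.08,0,0,0],[0,0,0,0,0,0]]}}

```text
clock: 22.6
position: [0.5476, 0.2495, 0.1234]
tool_rot: [-3.141, 0.001, 1.33]
force: [-1.2, 0.1, -3.7]
grip_width: 0.0619
```

Emit:
{"op": "move_arm", "data": {"plan": [[0,0,0.1,0,0,0],[0,0,0.1,0,0,0],[0,0,0,0,0,0]]}}

```text
clock: 22.9
position: [0.5476, 0.2495, 0.1183]
tool_rot: [-3.141, 0.001, 1.33]
force: [0.2, -0.5, -3.2]
grip_width: 0.0617
```

Free fit, no contact forces. Continue.

Emit:
{"op": "move_arm", "data": {"plan": [[0,0,0.12,0,0,0],[0,0,0.12,0,0,0],[0,0,0.12,0,0,0],[0,0,0.12,0,0,0],[0,0,0,0,0,0]]}}

```text
clock: 23.4
position: [0.5476, 0.2495, 0.1062]
tool_rot: [-3.141, 0.001, 1.33]
force: [-0.7, 0.1, -4.3]
grip_width: 0.0617
```

Emit:
{"op": "move_arm", "data": {"plan": [[0,0,0.12,0,0,0],[0,0,0.12,0,0,0],[0,0,0.12,0,0,0],[0,0,0,0,0,0]]}}

```text
clock: 23.8
position: [0.5475, 0.2495, 0.0972]
tool_rot: [-3.141, 0.001, 1.33]
force: [-0.2, -0.2, -3.8]
grip_width: 0.0622
```

Emit:
{"op": "move_arm", "data": {"plan": [[0,0,0.08,0,0,0],[0,0,0.08,0,0,0],[0,0,0,0,0,0]]}}

```text
clock: 24.1
position: [0.5477, 0.2495, 0.0934]
tool_rot: [-3.141, 0.001, 1.33]
force: [-0.9, -0.7, -3.6]
grip_width: 0.0622
```

Emit:
{"op": "move_arm", "data": {"plan": [[0,0,0.04,0,0,0],[0,0,0,0,0,0]]}}

```text
clock: 24.3
position: [0.5477, 0.2496, 0.0926]
tool_rot: [-3.142, 0.001, 1.33]
force: [-0.7, -0.2, -3.8]
grip_width: 0.062
```

Emit:
{"op": "move_arm", "data": {"plan": [[0,0,0.04,0,0,0],[0,0,0,0,0,0]]}}

```text
clock: 24.5
position: [0.5477, 0.2496, 0.0916]
tool_rot: [-3.142, 0.001, 1.33]
force: [0.5, 0.5, -3.7]
grip_width: 0.0622
```

Emit:
{"op": "move_arm", "data": {"plan": [[0,0,0.03,0,0,0],[0,0,0,0,0,0]]}}

```text
clock: 24.7
position: [0.5478, 0.2496, 0.0912]
tool_rot: [3.141, 0.0, 1.33]
force: [-1.8, -0.8, 1.3]
grip_width: 0.062
```

Emit:
{"op": "move_arm", "data": {"plan": [[0,0,0.03,0,0,0],[0,0,0,0,0,0]]}}

```text
clock: 24.9
position: [0.5479, 0.2496, 0.0911]
tool_rot: [3.141, 0.0, 1.33]
force: [-5.3, -3.3, 14.6]
grip_width: 0.0621
```

Emit:
{"op": "move_arm", "data": {"plan": [[0,0,0.02,0,0,0],[0,0,0,0,0,0]]}}

```text
clock: 25.1
position: [0.5479, 0.2496, 0.091]
tool_rot: [3.141, -0.0, 1.33]
force: [-8.3, -4.5, 24.0]
grip_width: 0.0618
```

Emit:
{"op": "move_arm", "data": {"plan": [[0,0,-0.03,0,0,0],[0,0,0,0,0,0],[0,0,0,0,0,0],[0,0,0,0,0,0],[0,0,0,0,0,0]], "claw": -1}}

```text
clock: 25.6
position: [0.5478, 0.2496, 0.0903]
tool_rot: [3.142, 0.001, 1.33]
force: [0.1, 0.1, -0.7]
grip_width: 0.0853
```

Emit:
{"op": "move_arm", "data": {"plan": [[0,0,-0.2,0,0,0],[0,0,-0.6,0,0,0],[0,0,-1,0,0,0],[0,0,-1,0,0,0],[0,0,-0.8,0,0,0]]}}

```text
clock: 26.1
position: [0.5482, 0.2497, 0.1832]
tool_rot: [3.14, -0.001, 1.33]
force: [0.4, -0.1, -0.5]
grip_width: 0.0853
```

Run:
```python
from h import *
viewer.grab_frame("top"); snap("wrist","p1",a=1.0); st()
snap("scene","p2",(260,90,150,120),5,1.5)
```

```text
26.2 [0.5491 0.2502 0.1843] [ 3.1379e+00 -3.0000e-03  1.3296e+00] F [ 0.6 -0.4 -0.9] w 0.0857 q [-0.66  0.55  0.19  1.72 -0.13  0.89 -0.66]
```

View pics/p1.png

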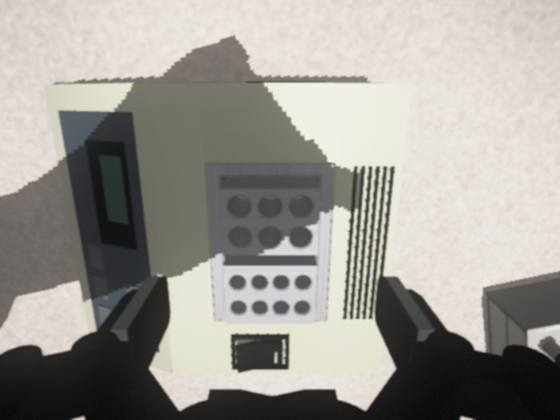

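View pics/p2.png

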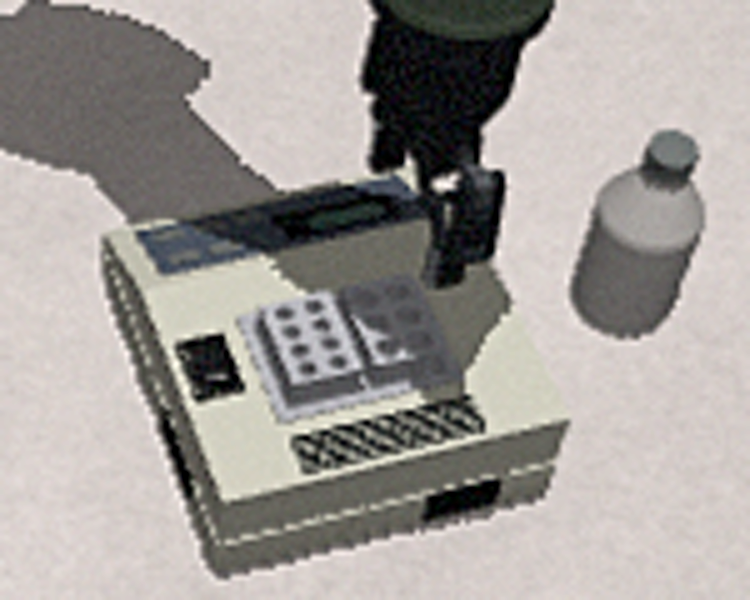

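Run:
```python
from h import *
from ik import *
r=[np.pi,0,np.radians(166.1)]; T=[.4886,.1451,.17]
print(ik(np.array(T),r,bot.observe()["qpos"],w=.01)[0].round(2))
go(T,r,n=12)
```

```text
[-0.22  0.43 -0.21  1.98  0.13  0.75  0.83]
rows 12 rv deg [  0.2   0.  -89.9] d [-0.0599 -0.1049 -0.0126]
[-0.387, -0.11, 0.041, 0.0001, 0.0, -0.0416]
[-0.369, -0.16, 0.041, 0.0001, 0.0, -0.0416]
[-0.345, -0.207, 0.041, 0.0001, 0.0, -0.0416]
[-0.316, -0.25, 0.041, 0.0001, 0.0, -0.0416]
[-0.28, -0.289, 0.041, 0.0001, 0.0, -0.0416]
[-0.24, -0.323, 0.041, 0.0001, 0.0, -0.0416]
[-0.196, -0.352, 0.042, 0.0001, 0.0, -0.0416]
[-0.148, -0.374, 0.042, 0.0001, 0.0, -0.0416]
[-0.098, -0.39, 0.042, 0.0001, 0.0, -0.0416]
[-0.047, -0.4, 0.042, 0.0001, 0.0, -0.0416]
[0.006, -0.403, 0.042, 0.0001, 0.0, -0.0416]
[0.058, -0.398, 0.042, 0.0001, 0.0, -0.0416]
```

Emit:
{"op": "move_arm", "data": {"plan": [[-0.39,-0.11,0.04,0,0,-0.0416],[-0.37,-0.16,0.04,0,0,-0.0416],[-0.34,-0.21,0.04,0,0,-0.0416],[-0.32,-0.25,0.04,0,0,-0.0416],[-0.28,-0.29,0.04,0,0,-0.0416]], "claw": 1, "force": 40}}

```text
clock: 26.75
position: [0.5222, 0.2054, 0.1752]
tool_rot: [-3.141, 0.001, 1.989]
force: [0.9, 0.6, -0.3]
grip_width: 0.012
```

Emit:
{"op": "move_arm", "data": {"plan": [[-0.24,-0.32,0.04,0,0,-0.0416],[-0.2,-0.35,0.04,0,0,-0.0416],[-0.15,-0.37,0.04,0,0,-0.0416],[-0.1,-0.39,0.04,0,0,-0.0416],[-0.05,-0.4,0.04,0,0,-0.0416]]}}

```text
clock: 27.25
position: [0.4976, 0.1616, 0.1702]
tool_rot: [-3.14, -0.0, 2.642]
force: [0.5, -0.0, 0.1]
grip_width: 0.0004
```

Emit:
{"op": "move_arm", "data": {"plan": [[0.01,-0.4,0.04,0,0,-0.0416],[0.06,-0.4,0.04,0,0,-0.0416],[0,0,0,0,0,0],[0,0,0,0,0,0]]}}

```text
clock: 27.65
position: [0.4881, 0.1448, 0.1685]
tool_rot: [-3.141, -0.0, 2.894]
force: [0.0, 0.9, 0.2]
grip_width: -0.0002
```

Run:
```python
from h import *
viewer.grab_frame("top"); st(); snap("wrist","q1",a=1.0); st()
c=ld("q1"); xh=np.array([.971,-.240,0]); s=np.array([.5119,.1393,.09]); print(w2px(c,[s-.017*xh+[0,0,.012],s,s-.0225*xh+[0,0,.003]]))
go([.4886,.1451,.115],[np.pi,0,np.radians(166.1)],n=3)
```

```text
27.7 [0.4882 0.1451 0.1685] [-3.1413  0.      2.8943] F [-0.1  0.6  0.1] w 0.0001 q [-0.24  0.43 -0.21  1.96  0.13  0.77  0.8 ]
27.75 [0.4882 0.1452 0.1685] [-3.1412e+00  1.0000e-04  2.8953e+00] F [-0.1  0.9 -0.1] w -0.0001 q [-0.24  0.43 -0.21  1.96  0.13  0.77  0.8 ]
[[274.36584282 240.59323817]
 [274.33545679 257.00474676]
 [274.26285595 227.40041107]]
rows 3 rv deg [-0.   0.  -0.2] d [ 0.0004 -0.0001 -0.0535]
[-0.005, -0.0, 0.713, -0.0, 0.0, -0.0004]
[-0.006, -0.0, 0.713, -0.0, 0.0, -0.0004]
[-0.006, -0.0, 0.713, -0.0, 0.0, -0.0004]
```

View pics/q1.png

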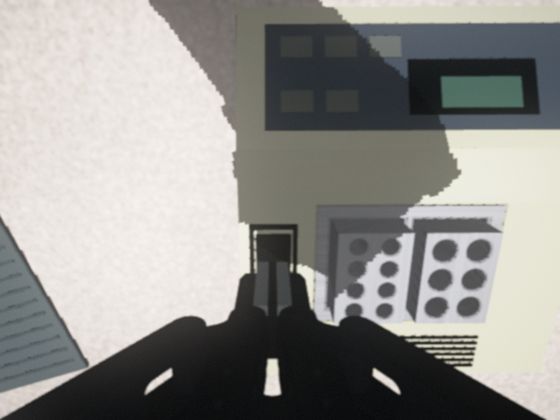

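Run:
```python
import cv2
im=cv2.imread("pics/q1_raw.png"); cv2.imwrite("pics/q1z.png",cv2.convertScaleAbs(cv2.resize(im[215:315,225:325],None,fx=6,fy=6,interpolation=cv2.INTER_CUBIC),alpha=1.8))
```

```text
(no output)
```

View pics/q1z.png

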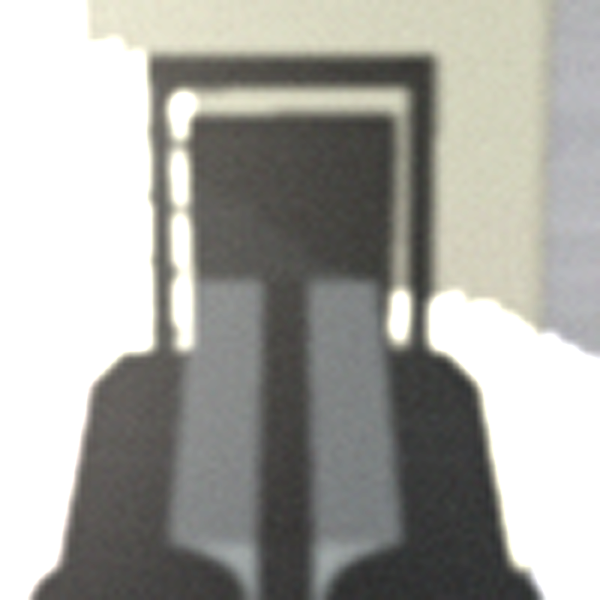

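Emit:
{"op": "move_arm", "data": {"plan": [[0.02,0,0.71,0,0,0],[0.02,0,0.71,0,0,0],[0.02,0,0.71,0,0,0],[0,0,0,0,0,0],[0,0,0,0,0,0]]}}

```text
clock: 28.25
position: [0.4866, 0.1455, 0.1155]
tool_rot: [-3.141, -0.0, 2.898]
force: [0.7, 0.7, -0.1]
grip_width: 0.0002
```

Run:
```python
from h import *
viewer.grab_frame("top");st(); snap("wrist","r1",(190,180,180,160),4.4,1.6); snap("scene","r2",(270,120,100,80),7,1.6)
```

```text
28.3 [0.4869 0.1455 0.1159] [-3.1414e+00  5.0000e-04  2.8976e+00] F [ 1.  -0.1  0.1] w -0.0002 q [-0.26  0.51 -0.2   2.    0.16  0.65  0.77]
```

View pics/r1.png

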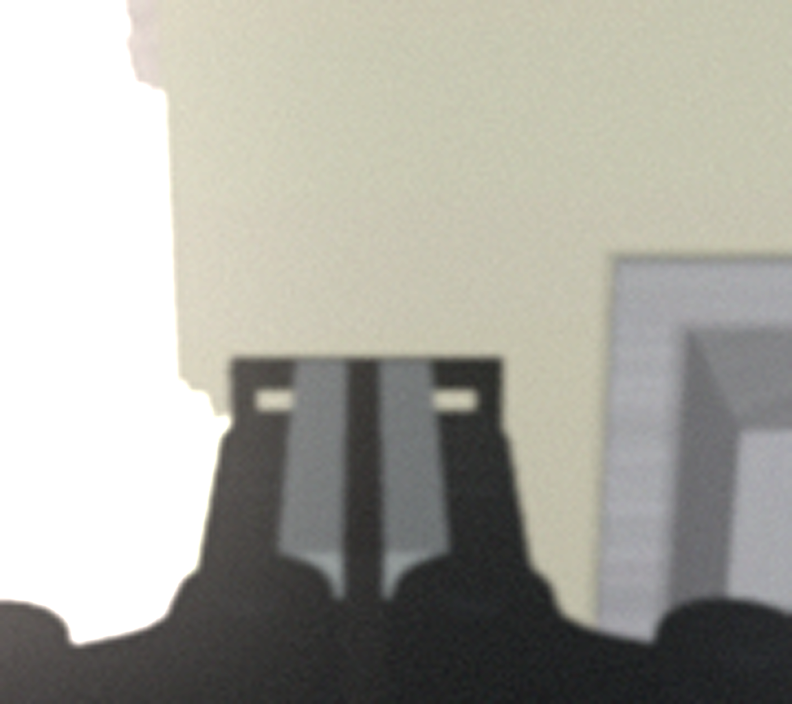

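View pics/r2.png

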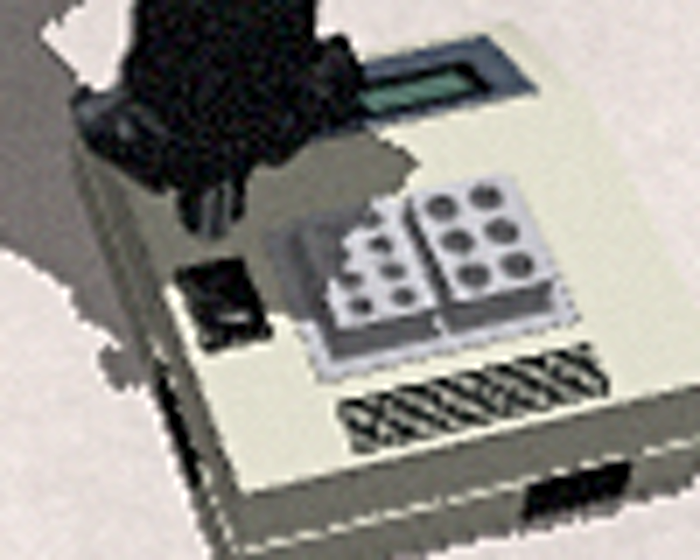

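Emit:
{"op": "move_arm", "data": {"plan": [[0,0,0.2,0,0,0],[0,0,0.2,0,0,0],[0,0,0,0,0,0]]}}

```text
clock: 28.7
position: [0.4862, 0.1449, 0.1047]
tool_rot: [-3.141, -0.001, 2.898]
force: [-0.4, -0.5, 0.3]
grip_width: 0.0002
```

Emit:
{"op": "move_arm", "data": {"plan": [[0,0,0.08,0,0,0],[0,0,0.08,0,0,0],[0,0,0,0,0,0]]}}

```text
clock: 29.0
position: [0.4864, 0.145, 0.101]
tool_rot: [-3.141, -0.0, 2.898]
force: [0.7, 0.7, -0.2]
grip_width: 0.0001
```

Emit:
{"op": "move_arm", "data": {"plan": [[0,0,0.06,0,0,0],[0,0,0.06,0,0,0],[0,0,0,0,0,0]]}}

```text
clock: 29.3
position: [0.4862, 0.1451, 0.0981]
tool_rot: [-3.141, -0.001, 2.898]
force: [-3.6, 1.1, 1.0]
grip_width: -0.0001
```

Emit:
{"op": "move_arm", "data": {"plan": [[0,0,0.04,0,0,0],[0,0,0,0,0,0]]}}

```text
clock: 29.5
position: [0.4862, 0.1451, 0.0971]
tool_rot: [-3.141, -0.001, 2.898]
force: [-4.5, 0.9, 2.1]
grip_width: 0.0001
```

Emit:
{"op": "move_arm", "data": {"plan": [[0,0,0.03,0,0,0],[0,0,0,0,0,0]]}}

```text
clock: 29.7
position: [0.4862, 0.1451, 0.0963]
tool_rot: [-3.141, -0.001, 2.898]
force: [-5.5, 2.1, 1.2]
grip_width: -0.0001
```

Run:
```python
from h import *
st(); snap("wrist","s1",(190,180,180,160),4.4,1.6); snap("scene","s2",(280,140,50,45),14,2)
```

```text
29.7 [0.4862 0.1451 0.0963] [-3.1408e+00 -6.0000e-04  2.8983e+00] F [-5.5  2.1  1.2] w -0.0001 q [-0.26  0.54 -0.19  2.01  0.17  0.61  0.76]
```

View pics/s2.png

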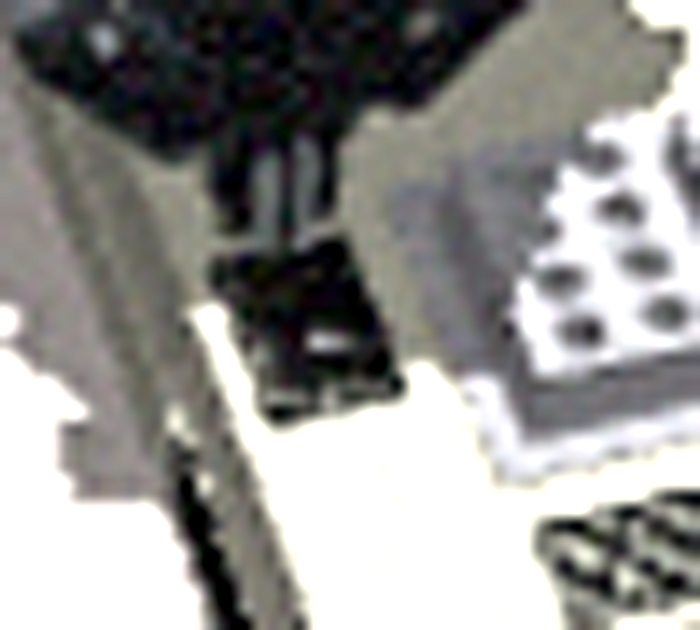

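Emit:
{"op": "move_arm", "data": {"plan": [[0,0,-0.2,0,0,0],[0,0,-0.5,0,0,0],[-0.1,0,0,0,0,0],[-0.1,0,0,0,0,0],[0,0,0,0,0,0]]}}

```text
clock: 30.3
position: [0.4919, 0.1436, 0.1141]
tool_rot: [-3.141, 0.001, 2.898]
force: [0.1, 0.6, -0.2]
grip_width: -0.0001
```

Emit:
{"op": "move_arm", "data": {"plan": [[0,0,0.2,0,0,0],[0,0,0.16,0,0,0],[0,0,0,0,0,0]]}}

```text
clock: 30.6
position: [0.4909, 0.1437, 0.1041]
tool_rot: [-3.14, -0.001, 2.898]
force: [0.3, -0.1, -0.0]
grip_width: -0.0003
```

Emit:
{"op": "move_arm", "data": {"plan": [[0,0,0.08,0,0,0],[0,0,0.08,0,0,0],[0,0,0,0,0,0]]}}

```text
clock: 30.9
position: [0.4913, 0.1438, 0.1008]
tool_rot: [-3.141, -0.0, 2.898]
force: [0.5, -0.5, 0.9]
grip_width: 0.0
```

Emit:
{"op": "move_arm", "data": {"plan": [[0,0,0.06,0,0,0],[0,0,0,0,0,0]]}}

```text
clock: 31.1
position: [0.4914, 0.1438, 0.0994]
tool_rot: [-3.141, 0.0, 2.898]
force: [0.5, 0.6, 0.2]
grip_width: -0.0003
```

Emit:
{"op": "move_arm", "data": {"plan": [[0,0,0.06,0,0,0],[0,0,0,0,0,0]]}}

```text
clock: 31.3
position: [0.4914, 0.1438, 0.0979]
tool_rot: [-3.141, 0.0, 2.898]
force: [-0.6, -0.4, -0.1]
grip_width: 0.0001
```

Emit:
{"op": "move_arm", "data": {"plan": [[0,0,0.04,0,0,0],[0,0,0,0,0,0]]}}

```text
clock: 31.5
position: [0.4914, 0.1438, 0.097]
tool_rot: [-3.141, 0.0, 2.898]
force: [-0.0, -0.3, 0.5]
grip_width: 0.0
```

Emit:
{"op": "move_arm", "data": {"plan": [[0,0,0.03,0,0,0],[0,0,0,0,0,0]]}}

```text
clock: 31.7
position: [0.4914, 0.1438, 0.0962]
tool_rot: [-3.141, 0.0, 2.898]
force: [-0.4, 0.0, 1.1]
grip_width: -0.0001
```

Emit:
{"op": "move_arm", "data": {"plan": [[0,0,0.03,0,0,0],[0,0,0,0,0,0]]}}

```text
clock: 31.9
position: [0.4914, 0.1439, 0.0957]
tool_rot: [-3.141, 0.0, 2.898]
force: [-2.5, -0.7, 7.6]
grip_width: 0.0002
```

Emit:
{"op": "move_arm", "data": {"plan": [[0,0,0.02,0,0,0],[0,0,0,0,0,0]]}}

```text
clock: 32.1
position: [0.4915, 0.1439, 0.0955]
tool_rot: [-3.141, 0.0, 2.898]
force: [-4.0, -0.6, 15.9]
grip_width: -0.0002
```

Run:
```python
from h import *
st(); snap("scene","t2",(280,140,50,45),14,2);
```

```text
32.1 [0.4915 0.1439 0.0955] [-3.1411e+00  4.0000e-04  2.8981e+00] F [-4.  -0.6 15.9] w -0.0002 q [-0.26  0.55 -0.19  2.    0.17  0.61  0.77]
```

View pics/t2.png

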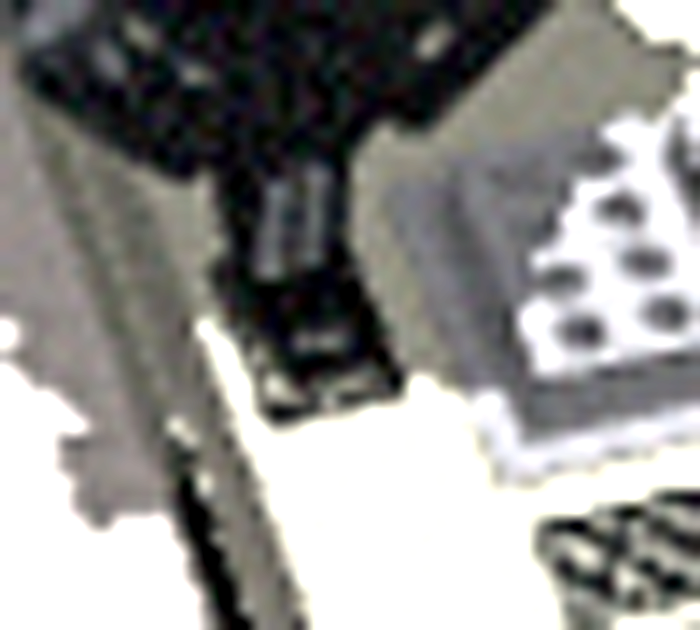

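Emit:
{"op": "move_arm", "data": {"plan": [[0,0,-0.1,0,0,0],[0,0,-0.5,0,0,0],[0,0,-1,0,0,0],[0,0,-1,0,0,0],[0.5,0,-1,0,0,0]]}}

```text
clock: 32.65
position: [0.48, 0.1466, 0.1866]
tool_rot: [-3.141, 0.001, 2.897]
force: [-0.3, 0.9, 0.8]
grip_width: -0.0001
```

Emit:
{"op": "move_arm", "data": {"plan": [[-1,0,-0.5,0,0,0],[-1,0,0,0,0,0],[-1,0,0,0,0,0],[0,0,0,0,0,0],[0,0,0,0,0,0]]}}

```text
clock: 33.15
position: [0.5519, 0.1288, 0.1978]
tool_rot: [-3.141, -0.0, 2.898]
force: [-1.1, -0.5, 0.5]
grip_width: -0.0003
```

Run:
```python
from h import *
st(); snap("wrist","u1",a=1.0); snap("scene","u2",(270,110,120,100),6,1.5); snap("top","u3",a=1.5)
im=cv2.imread("pics/u1_raw.png"); cv2.imwrite("pics/u1b.png",cv2.convertScaleAbs(im,alpha=1.8))
```

```text
33.15 [0.5519 0.1288 0.1978] [-3.1411e+00 -3.0000e-04  2.8978e+00] F [-1.1 -0.5  0.5] w -0.0003 q [-0.19  0.47 -0.2   1.78  0.12  0.9   0.89]
```

View pics/u1.png

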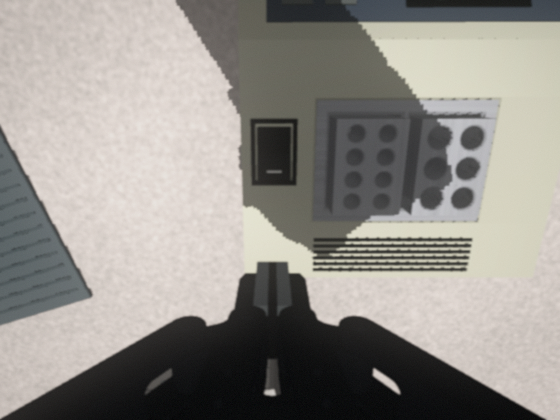

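View pics/u2.png

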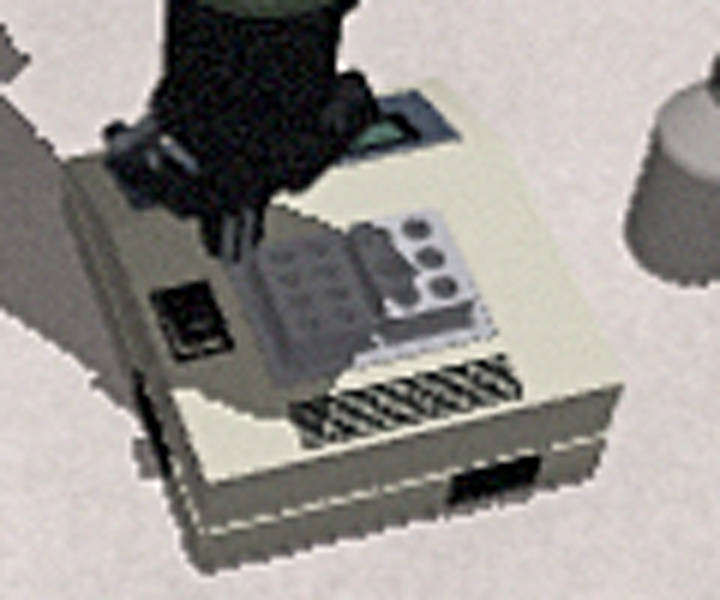

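View pics/u3.png

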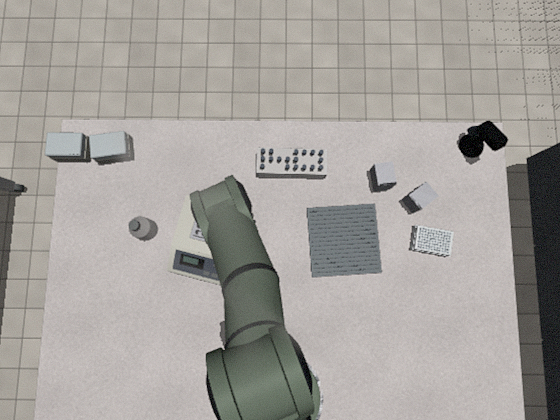

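Run:
```python
from h import *
im=cv2.imread("pics/u1_raw.png"); 
c=ld("u1"); xh=np.array([.971,-.240,0]);yh=np.array([.24,.971,0]); s=np.array([.5119,.1393,.09])
for n,hm,hp in(("on",.006,.012),("off",.012,.006)):
    print(n,w2px(c,[s-.017*xh+[0,0,hm],s+.017*xh+[0,0,hp]]).round(1))
print("bezel",w2px(c,[s-.0225*xh+[0,0,.003],s+.0225*xh+[0,0,.003]]).round(1))
cv2.imwrite("pics/u1z.png",cv2.convertScaleAbs(cv2.resize(im[110:195,235:315],None,fx=7,fy=7,interpolation=cv2.INTER_CUBIC),alpha=2.2))
```

```text
on [[274.9 129.1]
 [275.  180.9]]
off [[275.  129.9]
 [274.9 178.9]]
bezel [[274.9 120.4]
 [274.9 185.6]]
```

View pics/u1z.png

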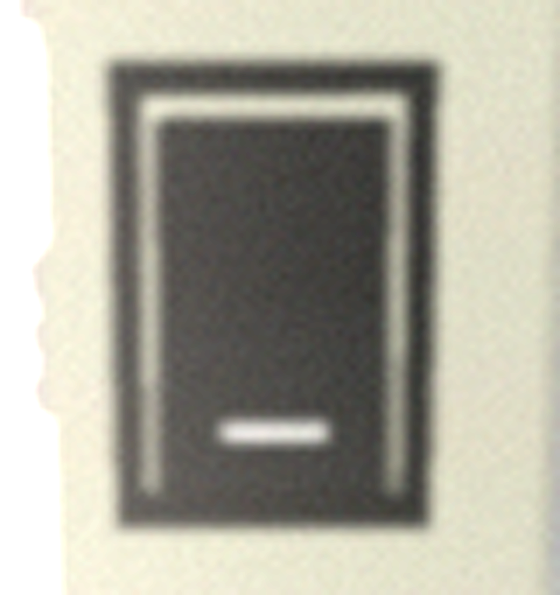

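Run:
```python
from h import *
a=cv2.imread("pics/a_top.png").astype(int);b=cv2.imread("pics/u3_raw.png").astype(int)
for n,(x,y,w,h) in dict(rack=(250,142,82,42),bottle=(125,212,36,32),plates=(405,218,55,42),decoys=(362,158,80,58)).items():
    print(n,np.abs(a-b)[y:y+h,x:x+w].mean().round(1))
st(); print(workorder.job_done())
```

```text
rack 6.0
bottle 5.5
plates 6.3
decoys 6.2
33.3 [0.5514 0.1291 0.1978] [-3.1411e+00 -1.0000e-04  2.8988e+00] F [-0.9 -0.9  0.3] w 0.0002 q [-0.19  0.47 -0.2   1.78  0.12  0.9   0.89]
the job is handed in; nothing more can be done
None
```

The block is in the empty well with its tube holes up, released, and the heater switch is pressed on. I handed the job in at about 33 s of the 72 s allowed.

**What I did:**
- I gripped the small block on the mat by its 46 mm sides, lifted it and turned it 90°. The arm could not make the first tilt direction, so I backed out in the air and used another.
- I set it foot-down on the mat and regripped it by its 64 mm ends. Then I lowered it into the well with no side contact and let go.
- Last, I pressed the raised end of the rocker switch with the closed fingers.

**Last checks:**
- **Block:** it touched bottom at a tool height of 91 mm, exactly what fully home should give. The pictures show its top level with the block beside it.
- **Switch:** the first press landed slightly too far out and mostly pushed sideways on the rocker's end. I moved about 5 mm inward and pressed again. It stopped firmly about 6 mm above the deck at 16 N, and the last wrist picture shows the far end now raised. I could not read the rocker angle directly.
- **Other objects:** the tube rack, bottle, plate stack and larger blocks show no visible change between the first and last overhead pictures.
- **Arm:** it finished clear, touching nothing. The highest wrist force I read was about 24 N.

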